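# Tap a circuit-board carrier square and central on its test fixture

### The arm

A 6-joint arm with a two-finger parallel gripper is mounted at the origin on the work surface; the furniture and walls round the work are solid. World frame = base frame: x ahead of the robot, y to its left, z up, the work surface at z = 0. Lengths are in m, angles in rad, forces in N, time in s.
With the tool pointing down it reaches from about 0.25 to 0.775 m from the base axis. Payload 4 kg.
Tool frame: the origin (TCP) lies between the finger pads; the fingertips stand 25 mm ahead of it and the grasp point (between the pads) lies 6 mm ahead of it (robot.tip_reach is the z of the fingertips in the tool frame, in m); z points along the fingers, y is the line along which they close (so a half turn about z gives the same grasp; the last joint's range is limited). The gripper opens to 94 mm and grips with 3 to 60 N. Pads are 16 mm wide; open, the fingers measure 119 mm over their backs; the gripper's body (75 mm by 177 mm) begins 78 mm behind the grasp point.
Start: joints at [1.103, 0.087, 1.371, -0, 1.684, -0.103], TCP at [0.196, 0.514, 0.208] pointing down, gripper open.
Joint ranges: [-3.1, 3.1], [-0.76, 2.03], [0.27, 2.55], [-1.08, 4.22], [0.17, 2.65], [-2.57, 2.57]. Speed limits (rad/s): [2.79, 2.79, 3.14, 3.14, 3.14, 3.14].

### API

Orientations are given as [roll, pitch, yaw] about the fixed x, y, z axes, in that order (R = Rz(yaw) Ry(pitch) Rx(roll)).
In Python, from bench import robot gives the robot as it stands. The module is installed in compiled form; this text tells all that it offers.
- The arm moves only by the shell command python3 -m handwheel 'ROWS'. ROWS is JSON, a list of rows, each a list of 3 entries, a list of its own where there are three numbers: the turn, a rotation vector about the world's x, y, z in units of 90 degrees (1.0 is 90 degrees), then the shift along the world's x, y, z in units of 0.05 m (1.0 is 0.05 m), then the closure, from 0 (fully open) to 1 (shut). A call has 1 to 5 rows; each row shifts and turns the commanded pose from where the row before left it; what a row does not reach is not made up. A row lasts 1/10 s, in which the tool goes at most 50 mm and 8.59 degrees, less where a joint would pass 70% of its speed; a pose out of reach is approached as far as the arm can. A call with a number of a shift or a turn outside -1 to 1 is refused whole. A call with a gripper value outside its range is refused whole. The fingers move at their own pace and stop on an object; the grip force is fixed at half the most. Time passes only in rows, so rows that do not move let the fingers close. It gives the time, the measured TCP pose, the force, the opening and the grip force at its end, in the units of the state.
- robot.get_obs(): the state, without advancing time (a new reading comes with each control period).
- robot.snapshot(name): name is "side" or "top" or "wrist"; returns (picture, depth): 400x640x3 uint8, red, green, blue; 400x640 float32, m along the optical axis (not along the pixel's ray), 0 where there is no reading.
- robot.calibration(name): a dict with "mtx" (3x3 intrinsics, pixels), "extrinsics" (4x4, takes a point from camera to world coordinates); the wrist camera has in their place "hand_eye" (4x4, takes a point from camera to tool coordinates, whose origin is the TCP and whose axes are the flange's). Camera axes: x right, y down, z forward; pixel columns grow to the right and rows downward; lengths in m; the calibration is good to about 2 mm. A picture is of the moment at which its call begins: read the wrist's pose just before it. calibration takes no time and is no camera call.
- robot.close_job(): hands the job in; it is judged then, once.
Trained networks look in the newest picture that a camera, given by its name, has taken for a name from the list of things; names that differ only in an ending like _2 or _b are one class to them, and where a whole thing is asked for, a point or a joint stands for the part that bears it (a point fixed in the world has none). Each returns a list of dicts, best first, with "p" (0 to 1); they miss things now and then, are a little off and sometimes report something else, mostly with a low value. They report only what shows in the picture. A call takes as long as a camera call.
- robot.boxes_of(query, camera): "bbox" ([left, top, right, bottom] in pixels, round what is visible of it).
The state is a dict: "time": time; "joint_positions": joint angles; "qvel": joint speeds; "joint_torque": joint torques, N m; "tool_pos": TCP position; "ee_rot": TCP orientation; "wrist_force": force on the tool from outside, world axes, zero at the start; "wrist_torque": the same for the moment, N m; "width": finger opening in m; "finger_force": force on a finger pad.
Only numpy, scipy, OpenCV 4.12 (cv2) and the standard library are available. Lean on these libraries where they do the work, as an engineer would, in place of code of your own. Each camera call takes 0.05 s, during which the arm holds its last target. There are 200 camera calls.

### The job

The board carrier lies skewed on the test fixture and holds down two sprung tooling pins, whose exact place under it nobody knows. Tap the long edges of its two ends gently from the near and the far side, feeling for the pins, until both have come up through its slots, and tap it from its left or right end until the white mark on its near edge stands on the red centre mark of the fixture. Never push hard against a pin that has come up, do not lift the carrier or touch its circuit board, and leave the things around alone.

Things in the scene. Friction and masses are not known exactly. Their poses are not given: they have to be found in the camera images.
- fixture_bed: test fixture, fixed: grey plate 150 (x) x 300 (y) mm, its top 20 mm above the table. Origin: middle of its underside at table height; x to its far side, y along it to the left, z up. Hidden under the carrier, at y = +95 and -95 mm, are two tooling pins on one rail let into the bed; the rail was screwed down for the last batch somewhere within 10 mm of x = 0, square within 1 degree.
- bed_mark (a point): the red centre mark of the fixture: point on its top, 60 mm nearer than its middle (bed x = -60, y = 0, z = 20 mm); axes as the bed's
- carrier: loose dark plate 90 (x) x 250 (y) x 8 mm, 0.3 to 0.6 kg, flat on the bed, a circuit board fixed on its middle. Origin: middle of its underside; x to its far side, y along it to the left. Through slots, 13 (x) x 34 (y) mm, at x = 0, y = +95 and -95 mm. At the start its left end lies too near and its right end too far, and it holds both pins down. It slides under 1 to 4 N.
- carrier_mark (a point): the white mark on the carrier: middle of its near edge (carrier x = -45, y = 0), on its top
- board: green circuit board with parts and red wires, 70 (x) x 101 (y) x 35 mm, fixed on the middle of the carrier; origin: middle of its underside
- pin_left (a joint): left tooling pin, brass, 10 mm thick, tapered nose, raised by a light spring: 0 = held down flush with the bed by the carrier, 0.010 (m) = fully up, 2 mm proud of the carrier. It springs up when the slot comes over it; that end then has 1.5 mm of play each way across the slot and stops dead (over 12 N of push bends the pin), but still turns about the pin and slides along its slot.
- pin_right (a joint): right tooling pin, the same
- glue_bottle: small white glue bottle with a blue cap, 22 x 34 x 72 mm, standing far to the right; origin: middle of its underside
- pcb_4: loose green circuit board, 101 x 70 x 35 mm, the nearest of a row of four lying right of the fixture; origin: middle of the underside

How it is judged:
On the way, in this order (a step that is already met when the one before it is completed fails the run):
1. one tooling pin has come up through its slot (value of joint any of pin_left, pin_right above 0.0075 m), for 0.2 s.
2. both tooling pins are up through the slots (value of joint each of pin_left, pin_right above 0.0075 m), for 0.2 s.
At the end, for the whole second after the job is handed in: Both tooling pins stand up through the carrier's slots (each risen more than 7.5 mm), the carrier lies flat on the bed, at rest and released, and its white mark is within 2.5 mm of the red centre mark along the fixture's length (all of step 2 and y of carrier_mark in the frame of fixture_bed between -0.0025 and 0.0025 m and z of carrier in the frame of fixture_bed below 0.0225 m and linear speed of carrier below 0.005 m/s and contact force between the fingers and carrier below 0.1 N); the robot touches nothing.
It fails at once if the carrier is pushed with over 12 N, which bends the pins (contact force between the fingers and carrier above 12 N).
It fails at once if the circuit board is touched (contact force between any of the fingers, the arm and board above 0.5 N).
It fails at once if the carrier is lifted or tipped off the bed (z of carrier in the frame of fixture_bed above 0.025 m or angle between carrier's own z axis and vertical above 0.08 rad).
It fails at once if the glue bottle or the loose board are disturbed (distance of any of glue_bottle, pcb_4 from where it was at the start of the episode above 0.02 m).
It also fails if it takes over 72 s, if anything falls off the work surface, if the arm or the gripper's body presses on something with over 40 N, if the wrist force passes 120 N, or if a joint passes its speed limit or range.

## Working session

There is one attempt and no reset: what is moved stays moved. The work goes in short steps, Python scripts to look and compute and a shell command to move; the robot and the scene stay as the last step left them, time stands still between calls to the robot, and variables do not carry over. Pictures are saved under pics/ and viewed, at most 10 in all, crops included, and the job is handed in when it is done.

```bash
mkdir -p pics; cat > h.py <<'E'
import numpy as np, cv2
from bench import robot
def snap(n,f=None):
    im,d=robot.snapshot(n)
    if f: cv2.imwrite('pics/'+f,im[:,:,::-1])
    return im,d
def pts(n,d):
    c=robot.calibration(n);K=c['mtx'];T=np.array(c['extrinsics'])
    v,u=np.mgrid[:d.shape[0],:d.shape[1]]
    P=np.stack([(u-K[0][2])/K[0][0]*d,(v-K[1][2])/K[1][1]*d,d],-1)
    return P@T[:3,:3].T+T[:3,3]
E
python3 - <<'E'
from h import *
o=robot.get_obs();print({k:np.round(v,3) for k,v in o.items()})
for n in('top','side'):
    im,d=snap(n,n+'0.png');P=pts(n,d)
    c=robot.calibration(n);print(n,np.round(c['mtx'],1).tolist(),np.round(c['extrinsics'],3).tolist())
    np.savez(n+'0.npz',im=im,d=d,P=P)
    for q in('fixture_bed','carrier','board','glue_bottle','pcb_4','pin_left'):
        for b in robot.boxes_of(q,n)[:2]: 
            x=b['bbox'];u,v=int((x[0]+x[2])/2),int((x[1]+x[3])/2);print(q,np.round(x),round(b['p'],2),P[min(v,399),min(u,639)].round(3))
E
```

```text
{'time': np.float64(0.0), 'joint_positions': array([ 1.103,  0.088,  1.372, -0.   ,  1.684, -0.103]), 'qvel': array([ 0.   , -0.001,  0.   , -0.002, -0.001, -0.001]), 'joint_torque': array([-0.0000e+00, -3.4019e+01, -3.0243e+01,  7.2000e-02,  3.3000e-02,
       -0.0000e+00]), 'tool_pos': array([0.196, 0.513, 0.207]), 'ee_rot': array([-3.139, -0.   ,  2.777]), 'wrist_force': array([ 1.151, -0.563, -0.339]), 'wrist_torque': array([ 0.002,  0.012, -0.025]), 'finger_force': np.float64(0.0), 'width': np.float64(0.094)}
top [[390.5, 0.0, 321.8], [0.0, 390.5, 196.9], [0.0, 0.0, 1.0]] [[0.023, -0.998, 0.061, 0.463], [-1.0, -0.022, 0.013, 0.032], [-0.011, -0.062, -0.998, 1.003], [0.0, 0.0, 0.0, 1.0]]
fixture_bed [186. 166. 313. 239.] 0.69 [0.505 0.223 0.043]
carrier [198. 184. 302. 225.] 0.68 [0.5   0.218 0.055]
board [232. 189. 272. 218.] 0.69 [0.504 0.218 0.031]
glue_bottle [473. 172. 486. 179.] 0.44 [ 0.583 -0.338  0.053]
pcb_4 [379. 198. 419. 223.] 0.61 [ 0.495 -0.149  0.025]
pin_left [198. 185. 305. 226.] 0.53 [0.498 0.216 0.054]
side [[472.7, 0.0, 318.5], [0.0, 472.7, 206.5], [0.0, 0.0, 1.0]] [[0.994, -0.038, 0.1, 0.397], [-0.106, -0.473, 0.875, -1.077], [0.014, -0.88, -0.474, 0.661], [0.0, 0.0, 0.0, 1.0]]
fixture_bed [281. 174. 336. 219.] 0.62 [0.508 0.163 0.025]
carrier [285. 172. 325. 211.] 0.85 [0.501 0.185 0.031]
board [291. 181. 317. 196.] 0.68 [0.499 0.207 0.03 ]
glue_bottle [358. 291. 377. 322.] 0.85 [ 0.582 -0.352  0.036]
pcb_4 [298. 255. 333. 275.] 0.78 [ 0.498 -0.147 -0.003]
```

```bash
python3 - <<'E'
from h import *
z=np.load('top0.npz');im=z['im'];P=z['P']
c=cv2.resize(im[140:260,170:370],None,fx=4,fy=4,interpolation=cv2.INTER_CUBIC)
cv2.imwrite('pics/topc.png',c[:,:,::-1])
for p in [(205,192),(215,198),(290,212),(192,200),(192,235),(308,235),(308,170),(250,175),(250,233)]: print(p,P[p[1],p[0]].round(4),im[p[1],p[0]])
print({k:np.round(v,3).tolist() for k,v in robot.calibration('wrist').items()})
E
```

```text
(205, 192) [0.5288 0.3384 0.0269] [79 77 83]
(215, 198) [0.5142 0.3122 0.028 ] [49 53 57]
(290, 212) [0.4834 0.123  0.0267] [52 55 61]
(192, 200) [0.5083 0.3732 0.0185] [142 145 149]
(192, 235) [0.4193 0.375  0.0022] [183 128  57]
(308, 235) [ 0.4261  0.0778 -0.0014] [174 120  50]
(308, 170) [5.935e-01 8.190e-02 3.000e-04] [168 115  40]
(250, 175) [0.575  0.2278 0.0199] [145 150 153]
(250, 233) [0.4285 0.2226 0.0208] [141 140 142]
{'mtx': [[313.064, 0.0, 319.163], [0.0, 313.064, 198.083], [0.0, 0.0, 1.0]], 'hand_eye': [[-0.001, -0.971, -0.24, 0.07], [1.0, -0.001, -0.001, -0.001], [0.001, -0.24, 0.971, -0.176], [0.0, 0.0, 0.0, 1.0]]}
```

View pics/topc.png

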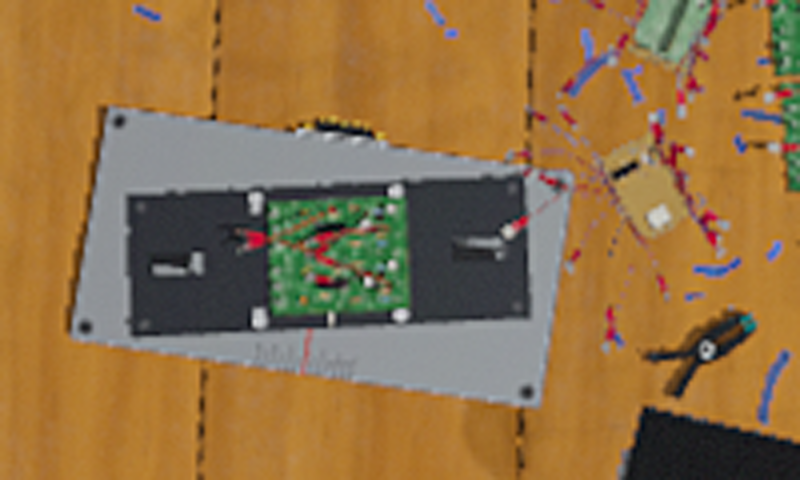

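View pics/side0.png

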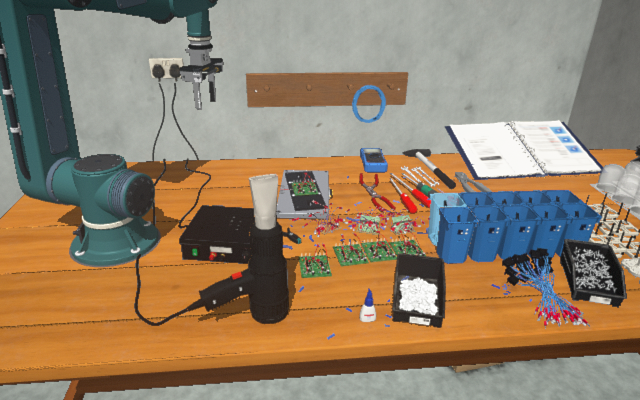

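The bed is turned about -8° and the carrier about +2.5°. In the crop, the white mark is at (332,318) and the red mark at (307,350). I'll move the wrist camera over the bed for a finer measurement.

```bash
R='x'; python3 -m handwheel '[[[0,0,0.014],[0.67,-0.58,-0.11],1],[[0,0,0.014],[0.67,-0.58,-0.11],1],[[0,0,0.014],[0.67,-0.58,-0.11],1],[[0,0,0.014],[0.67,-0.58,-0.11],1],[[0,0,0.014],[0.67,-0.58,-0.11],1]]'
python3 -m handwheel '[[[0,0,0.014],[0.67,-0.58,-0.11],1],[[0,0,0.014],[0.67,-0.58,-0.11],1],[[0,0,0.014],[0.67,-0.58,-0.11],1],[[0,0,0.014],[0.67,-0.58,-0.11],1],[[0,0,0.014],[0.67,-0.58,-0.11],1]]'
python3 -m handwheel '[[[0,0,0],[0,0,0],1],[[0,0,0],[0,0,0],1]]'
python3 - <<'E'
from h import *
o=robot.get_obs();print(o['tool_pos'],o['ee_rot'],o['wrist_force'],o['joint_positions'])
im,d=snap('wrist','w1.png');np.savez('w1.npz',im=im,d=d,p=o['tool_pos'],r=o['ee_rot'])
E
```

```text
time: 1.2
tool_pos: [0.3648, 0.3676, 0.1806]
ee_rot: [3.141, 0.0, 2.888]
wrist_force: [0.8, -0.2, -0.1]
width: 0.0576
finger_force: 0.0
time: 1.7
tool_pos: [0.5325, 0.2225, 0.1531]
ee_rot: [3.141, 0.0, 2.997]
wrist_force: [-0.1, 0.0, 1.0]
width: 0.0173
finger_force: 0.0
time: 1.9
tool_pos: [0.5314, 0.2232, 0.1526]
ee_rot: [3.141, -0.001, 2.994]
wrist_force: [-0.3, 0.7, 0.7]
width: 0.0022
finger_force: 0.0
[0.53139789 0.22320465 0.15258688] [ 3.14146056e+00 -1.45615267e-03  2.99447187e+00] [-0.26213066  0.73459377  0.71337585] [ 2.98843540e-01  1.63491114e-01  1.39589573e+00  7.47309590e-04
  1.58346256e+00 -1.12482291e+00]
```

View pics/w1.png

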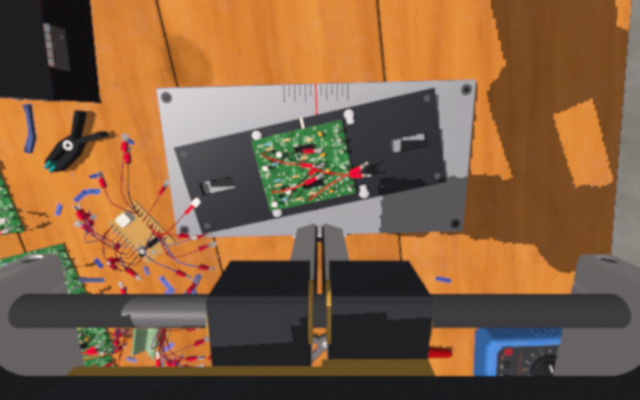

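In the wrist picture right is the bed's left and down is far. The carrier corners are about (434,88), (446,182), (187,237) and (175,148). The white mark is at (301,122) and the red line at (316,83) to (318,117). Next I'll fit both outlines on their planes.

```bash
cat >> h.py <<'E'
from scipy.spatial.transform import Rotation as Ro
def birdH(p,r,z,x0,y0,s):
    "homography image -> bird (u=(x-x0)/s, v=(y-y0)/s) on plane z"
    c=robot.calibration('wrist');K=np.array(c['mtx']);T=np.eye(4);T[:3,:3]=Ro.from_euler('xyz',r).as_matrix();T[:3,3]=p
    M=np.linalg.inv(T@np.array(c['hand_eye']))
    W=np.array([[s,0,x0],[0,s,y0],[0,0,z],[0,0,1]])
    return np.linalg.inv(K@(M@W)[:3])
X0,Y0,S=.38,.03,.0005
def bird(im,p,r,z): return cv2.warpPerspective(im,birdH(p,r,z,X0,Y0,S),(500,800),flags=cv2.INTER_LINEAR)
def rect(mask,k=5):
    mask=cv2.morphologyEx(mask.astype(np.uint8),cv2.MORPH_OPEN,np.ones((k,k)))
    cs=max(cv2.findContours(mask,cv2.RETR_EXTERNAL,cv2.CHAIN_APPROX_NONE)[0],key=cv2.contourArea)
    (u,v),(w,h),a=cv2.minAreaRect(cs); b=cv2.boxPoints(((u,v),(w,h),a))
    e=max([b[1]-b[0],b[2]-b[1]],key=np.linalg.norm); e=e*np.sign(e[1])
    return np.array([X0+u*S,Y0+v*S]),sorted([w*S,h*S]),np.degrees(np.arctan2(-e[0],e[1]))
def tobed(q,c,yaw):
    a=np.radians(yaw);R=np.array([[np.cos(a),-np.sin(a)],[np.sin(a),np.cos(a)]]);return R.T@(np.asarray(q)-c)
E
python3 - <<'E'
from h import *
z=np.load('w1.npz');im=z['im'];im[240:]=(170,110,40)
b=bird(im,z['p'],z['r'],.02);hs=cv2.cvtColor(b,cv2.COLOR_RGB2HSV)
B=rect((hs[...,1]<70)&(hs[...,2]>20)|(hs[...,2]<75)&(hs[...,2]>0),9);print('bed',B)
c=bird(im,z['p'],z['r'],.028);hc=cv2.cvtColor(c,cv2.COLOR_RGB2HSV)
C=rect((hc[...,2]<75)&(hc[...,2]>0),9);print('car',C)
print('car in bed',tobed(C[0],B[0],B[2]),C[2]-B[2])
red=((hs[...,0]<8)|(hs[...,0]>172))&(hs[...,1]>110)
v,u=np.nonzero(red);xy=np.c_[X0+u*S,Y0+v*S];q=np.array([tobed(k,B[0],B[2]) for k in xy]);m=(q[:,0]<-.04)&(q[:,0]>-.08)&(abs(q[:,1])<.02);print('red',m.sum(),q[m].mean(0),q[m].min(0),q[m].max(0))
big=np.hstack([b,c]);cv2.imwrite('pics/bird1.png',big[:,:,::-1][90:690])
def pr(px,zz):
    w=birdH(z['p'],z['r'],zz,X0,Y0,S)@[*px,1];return w[:2]/w[2]*S+[X0,Y0]
for n,px,zz in[('bed',(157,89),.02),('bed',(475,80),.02),('bed',(464,233),.02),('w',(301,122),.028),('c',(434,88),.028),('c',(446,182),.028),('c',(175,148),.028),('c',(187,237),.028),('red',(317,117),.02)]: k=pr(px,zz);print(n,k.round(4),tobed(k,B[0],B[2]).round(4))
E
```

```text
bed (array([0.5040731 , 0.22264047]), [0.15520916748046876, 0.3028335876464844], np.float32(-7.0842524))
car (array([0.4960956 , 0.29954602]), [0.08843708038330078, 0.0890240707397461], np.float32(-85.82956))
car in bed [-0.01740127  0.07533459] -78.74531
red 25 [-0.06701273  0.00184905] [-0.07751282  0.00083678] [-0.05171418  0.00282151]
bed [0.4104 0.0866] [-0.0762 -0.1466]
bed [0.4463 0.3814] [-0.0769  0.1504]
bed [0.5963 0.3655] [0.0739 0.1532]
w [0.46   0.2156] [-0.0429 -0.0124]
c [0.4481 0.3404] [-0.07  0.11]
c [0.5371 0.3467] [0.0175 0.1272]
c [0.466  0.0929] [-0.0218 -0.1334]
c [0.5555 0.082 ] [ 0.0684 -0.1332]
red [0.4576 0.2311] [-0.0472  0.0026]
```

View pics/bird1.png

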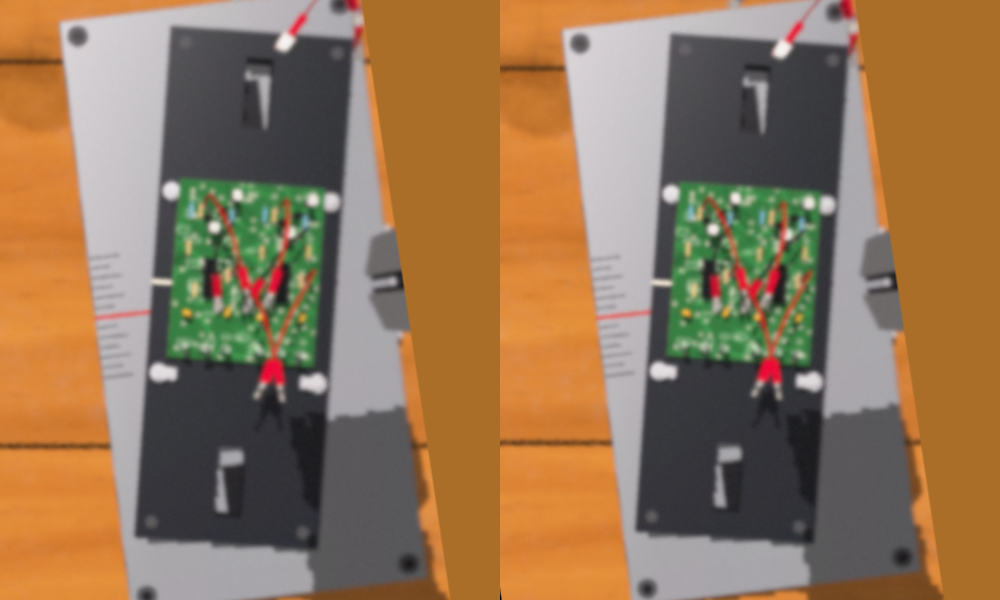

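```bash
python3 - <<'E'
from h import *
z=np.load('w1.npz');im=z['im']
bc=np.array([.5041-.0000,.2226+.002]);a=np.radians(-7.0);R=np.array([[np.cos(a),-np.sin(a)],[np.sin(a),np.cos(a)]])
c=robot.calibration('wrist');K=np.array(c['mtx']);T=np.eye(4);T[:3,:3]=Ro.from_euler('xyz',z['r']).as_matrix();T[:3,3]=z['p'];M=np.linalg.inv(T@np.array(c['hand_eye']))
out=[]
for y0 in(-.095,.095):
    # bird in bed frame: u = bed y (8px/mm), v = bed x ; window 50x50mm at y0, x +-35
    s=.000125
    o=bc+R@[-.035,y0-.025]
    W=np.array([[R[0,1]*s,R[0,0]*s,o[0]],[R[1,1]*s,R[1,0]*s,o[1]],[0,0,.02],[0,0,1]])
    q=cv2.warpPerspective(im,np.linalg.inv(K@(M@W)[:3]),(400,560),flags=cv2.INTER_CUBIC)
    for k in range(0,560,40): cv2.line(q,(0,k),(8,k),(255,255,0),1)
    out.append(np.clip(q.astype(int)*1.5,0,255).astype(np.uint8))
cv2.imwrite('pics/slots1.png',np.hstack(out)[:,:,::-1])
E
```

```text
(no output)
```

View pics/slots1.png

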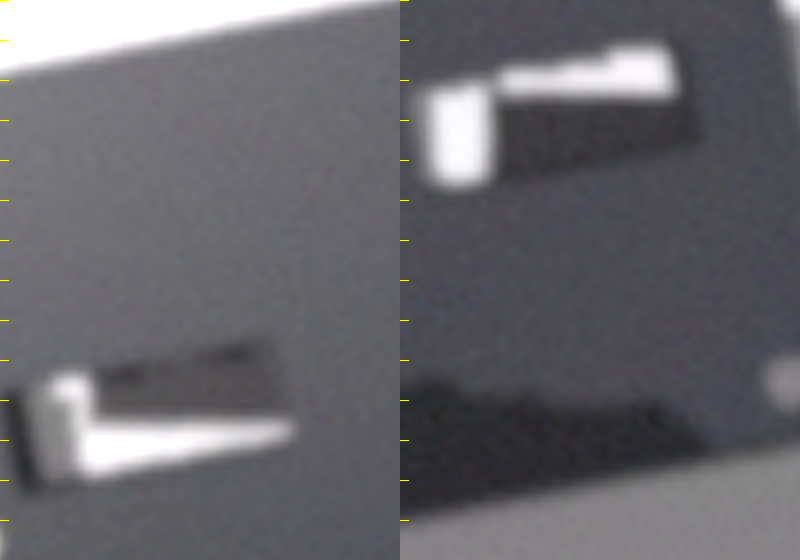

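The dark rail insert shows through both slots. Its far edge is at bed x ≈ +17.5 mm in the right slot and its near edge is at about -23 mm in the left slot, so the rail centre is at roughly x ≈ -3 mm. I'll start with the right end from the far side, because the camera can see that slot while I push.

```bash
python3 -m handwheel '[[[0,0,0],[0.28,-0.73,0],1],[[0,0,0],[0.28,-0.73,0],1],[[0,0,0],[0.28,-0.73,0],1],[[0,0,0],[0,0,-0.6],1],[[0,0,0],[0,0,-0.6],1]]'
python3 -m handwheel '[[[0,0,0],[0,0,-0.6],1],[[0,0,0],[0,0,-0.26],1],[[0,0,0],[0,0,0],1],[[0,0,0],[0,0,0],1]]'
cat >> h.py <<'E'
bc=np.array([.5041,.2246]);a_=np.radians(-7.0);RB=np.array([[np.cos(a_),-np.sin(a_)],[np.sin(a_),np.cos(a_)]])
def st():
    o=robot.get_obs();f=RB.T@o['wrist_force'][:2]
    print('t %.1f tcp'%o['time'],o['tool_pos'].round(4),'bed',(1e3*RB.T@(o['tool_pos'][:2]-bc)).round(1),'yaw',o['ee_rot'].round(3),'Fbed',f.round(1),o['wrist_force'].round(1))
    return o
def bedview(im,o,x0,x1,y0,y1,z=.028,ppm=4):
    c=robot.calibration('wrist');K=np.array(c['mtx']);T=np.eye(4);T[:3,:3]=Ro.from_euler('xyz',o['ee_rot']).as_matrix();T[:3,3]=o['tool_pos'];M=np.linalg.inv(T@np.array(c['hand_eye']))
    s=1e-3/ppm;q=bc+RB@[x0/1e3,y0/1e3]
    W=np.array([[RB[0,1]*s,RB[0,0]*s,q[0]],[RB[1,1]*s,RB[1,0]*s,q[1]],[0,0,z],[0,0,1]])
    g=cv2.warpPerspective(im,np.linalg.inv(K@(M@W)[:3]),(int((y1-y0)*ppm),int((x1-x0)*ppm)),flags=cv2.INTER_CUBIC)
    for k in range(int(x0),int(x1)+1,10): cv2.line(g,(0,int((k-x0)*ppm)),(6 if k else 14,int((k-x0)*ppm)),(255,255,0),1)
    for k in range(int(y0),int(y1)+1,10): cv2.line(g,(int((k-y0)*ppm),0),(int((k-y0)*ppm),6 if k else 14),(255,255,0),1)
    return g
E
python3 - <<'E'
from h import *
o=st();im,d=snap('wrist','w2.png')
E
```

```text
time: 2.45
tool_pos: [0.5741, 0.115, 0.0946]
ee_rot: [3.14, 0.004, 2.997]
wrist_force: [-0.4, 0.2, -0.2]
width: 0.0006
finger_force: 0.0
time: 2.85
tool_pos: [0.5738, 0.1153, 0.0516]
ee_rot: [3.141, 0.002, 2.998]
wrist_force: [0.3, -0.2, 0.2]
width: 0.0002
finger_force: 0.0
t 2.9 tcp [0.5738 0.1153 0.0516] bed [  82.5 -100. ] yaw [3.141e+00 2.000e-03 2.998e+00] Fbed [ 0.3 -0.1] [ 0.3 -0.2  0.2]
```

View pics/w2.png

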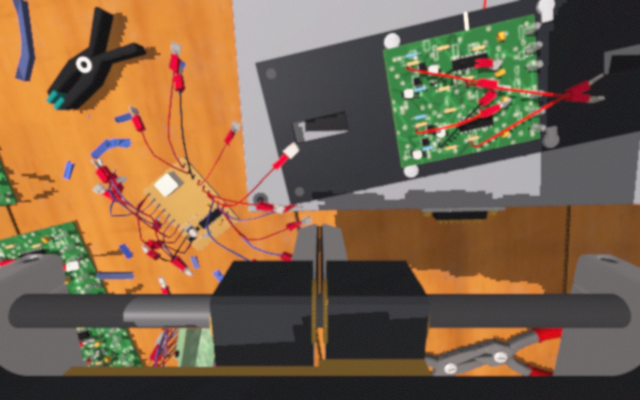

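The fingertips at (320,228) stand just beyond the carrier's far edge at its right end, and the slot is in view at (322,124). I'll lower 3 mm and feel for contact.

```bash
python3 -m handwheel '[[[0,0,0],[-0.06,0.007,-0.06],1],[[0,0,0],[-0.04,0.005,0],1],[[0,0,0],[0,0,0],1]]' | grep -E 'pos|force'
for i in 1; do python3 -m handwheel '[[[0,0,0],[-0.02,0.0024,0],1],[[0,0,0],[0,0,0],1]]' | grep -E 'pos|wrist_f'; done
python3 -m handwheel '[[[0,0,0],[-0.02,0.0024,0],1],[[0,0,0],[0,0,0],1]]' | grep -E 'pos|wrist_f'
python3 -m handwheel '[[[0,0,0],[-0.02,0.0024,0],1],[[0,0,0],[0,0,0],1]]' | grep -E 'pos|wrist_f'
python3 -m handwheel '[[[0,0,0],[-0.02,0.0024,0],1],[[0,0,0],[0,0,0],1]]' | grep -E 'pos|wrist_f'
```

```text
tool_pos: [0.5683, 0.1151, 0.0478]
wrist_force: [0.2, 0.5, -0.1]
finger_force: 0.0
tool_pos: [0.5672, 0.115, 0.0473]
wrist_force: [-0.9, 0.7, -0.4]
tool_pos: [0.5662, 0.1151, 0.0471]
wrist_force: [0.2, 0.0, 0.4]
tool_pos: [0.5651, 0.1153, 0.047]
wrist_force: [0.0, -0.2, 0.5]
tool_pos: [0.5641, 0.1154, 0.0471]
wrist_force: [-0.2, -0.6, 0.3]
```

```bash
python3 -m handwheel '[[[0,0,0],[-0.02,0.0024,0.015],1],[[0,0,0],[0,0,0],1]]' | grep -E 'pos|wrist_f'
python3 -m handwheel '[[[0,0,0],[-0.02,0.0024,0],1],[[0,0,0],[0,0,0],1]]' | grep -E 'pos|wrist_f'
python3 -m handwheel '[[[0,0,0],[-0.02,0.0024,0],1],[[0,0,0],[0,0,0],1]]' | grep -E 'pos|wrist_f'
python3 -m handwheel '[[[0,0,0],[-0.02,0.0024,0],1],[[0,0,0],[0,0,0],1]]' | grep -E 'pos|wrist_f'
python3 -m handwheel '[[[0,0,0],[-0.02,0.0024,0],1],[[0,0,0],[0,0,0],1]]' | grep -E 'pos|wrist_f'
python3 - <<'E'
from h import *
o=st();im,d=snap('wrist','w3.png');np.savez('w3.npz',im=im,p=o['tool_pos'],r=o['ee_rot'])
E
```

```text
tool_pos: [0.5632, 0.1156, 0.048]
wrist_force: [-0.3, -0.5, -0.1]
tool_pos: [0.5621, 0.1157, 0.0478]
wrist_force: [-0.9, 1.0, -0.3]
tool_pos: [0.5611, 0.1158, 0.0478]
wrist_force: [-0.0, 0.2, 0.5]
tool_pos: [0.5601, 0.1159, 0.0478]
wrist_force: [0.0, 0.7, -0.1]
tool_pos: [0.5591, 0.116, 0.0479]
wrist_force: [0.4, 0.4, 1.4]
t 5.0 tcp [0.5591 0.116  0.0479] bed [  67.8 -101.1] yaw [ 3.142 -0.     2.997] Fbed [0.3 0.5] [0.4 0.4 1.4]
```

```bash
python3 - <<'E'
from h import *
z=np.load('w3.npz');o=dict(tool_pos=z['p'],ee_rot=z['r'])
g=bedview(z['im'],o,-40,80,-160,-60)
cv2.imwrite('pics/bv3.png',g[:,:,::-1])
E
```

```text
(no output)
```

View pics/bv3.png

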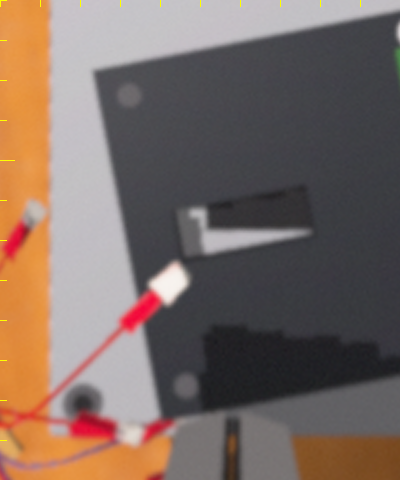

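In the bed-frame view (4 px/mm) the fingertip front at v≈415 is just short of the carrier edge at v≈403. The slot centre is at (245,222), which is bed x +15.5. I'll keep going and watch for brass in the slot.

```bash
cat >> h.py <<'E'
def look(side,tag):
    o=st();im,d=snap('wrist',tag+'.png')
    y0=(95 if side>0 else -95)
    g=bedview(im,o,-40,40,y0-30,y0+30);h=cv2.cvtColor(g,cv2.COLOR_RGB2HSV)
    br=(h[...,0]>12)&(h[...,0]<32)&(h[...,1]>90)&(h[...,2]>60)
    v,u=np.nonzero(br[40:-40,60:-60]);print('brass',len(u),(round(float(v.mean())/4-30,1),round(float(u.mean())/4+y0-15,1)) if len(u) else '')
    cv2.imwrite('pics/'+tag+'b.png',g[:,:,::-1]);return g
E
P='grep wrist_f'
python3 -m handwheel '[[[0,0,0],[-0.02,0.0024,0],1],[[0,0,0],[0,0,0],1]]' | $P
python3 -m handwheel '[[[0,0,0],[-0.02,0.0024,0],1],[[0,0,0],[0,0,0],1]]' | $P
python3 -m handwheel '[[[0,0,0],[-0.02,0.0024,0],1],[[0,0,0],[0,0,0],1]]' | $P
python3 -m handwheel '[[[0,0,0],[-0.02,0.0024,0],1],[[0,0,0],[0,0,0],1]]' | $P
python3 -m handwheel '[[[0,0,0],[-0.02,0.0024,0],1],[[0,0,0],[0,0,0],1]]' | $P
python3 -c "
from h import *
look(-1,'w4')"
```

```text
wrist_force: [-0.1, 0.3, -0.2]
wrist_force: [0.4, -0.1, 0.5]
wrist_force: [-0.3, 0.6, 0.1]
wrist_force: [-0.2, 0.8, -0.5]
wrist_force: [0.2, -0.2, 0.4]
t 6.0 tcp [0.5541 0.1166 0.0479] bed [  62.8 -101.1] yaw [ 3.141 -0.     2.997] Fbed [ 0.2 -0.1] [ 0.2 -0.2  0.4]
brass 0
```

```bash
cat >> h.py <<'E'
def view(f,o,*w,**k):
    return cv2.cvtColor(bedview(f,o,*w,**k),cv2.COLOR_RGB2GRAY)
def track(tpl,g,ppm=4):
    r=cv2.matchTemplate(g,tpl,cv2.TM_CCOEFF_NORMED);_,m,_,l=cv2.minMaxLoc(r);return round(float(m),3),l
E
python3 - <<'E'
from h import *
o=robot.get_obs();z=np.load('w3.npz');o3=dict(tool_pos=z['p'],ee_rot=z['r'])
a=view(z['im'],o3,-60,80,-160,-60)
b=view(cv2.imread('pics/w4.png')[:,:,::-1].copy(),o,-60,80,-160,-60)
for n,(u,v) in dict(nbolt=(130,175),fbolt=(185,465),slot=(245,302),bedbolt=(82,480)).items():
    t=a[v-30:v+30,u-30:u+30];m,l=track(t,b[max(0,v-80):v+80,max(0,u-70):u+70]);print(n,m,'dx,dy mm',(l[1]+30+max(0,v-80)-v)/4,(l[0]+30+max(0,u-70)-u)/4)
cv2.imwrite('pics/w4c.png',np.hstack([a,b]))
E
```

```text
nbolt 0.995 dx,dy mm 0.0 0.0
fbolt 0.717 dx,dy mm -2.75 -0.75
slot 0.998 dx,dy mm 0.0 -1.0
bedbolt 0.983 dx,dy mm 0.25 0.25
```

View pics/w4c.png

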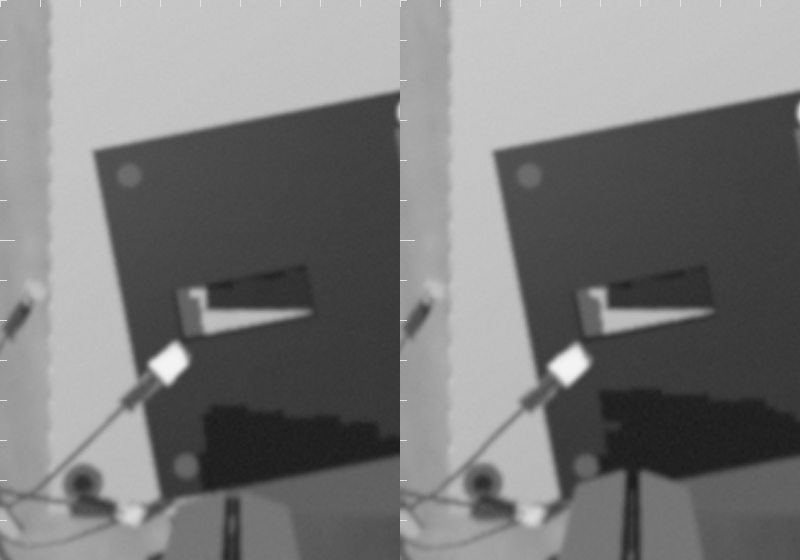

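```bash
python3 - <<'E'
from h import *
print(robot.tip_reach)
o=st();im,d=snap('wrist')
c=robot.calibration('wrist');K=np.array(c['mtx']);T=np.eye(4);T[:3,:3]=Ro.from_euler('xyz',o['ee_rot']).as_matrix();T[:3,3]=o['tool_pos'];T=T@np.array(c['hand_eye'])
v,u=np.mgrid[:400,:640];P=np.stack([(u-K[0,2])/K[0,0]*d,(v-K[1,2])/K[1,1]*d,d],-1)@T[:3,:3].T+T[:3,3]
B=(P[...,:2]-bc)@RB*1e3
for r in range(150,262,5):
    for cc in (312,335): print(r,cc,B[r,cc].round(1),(P[r,cc,2]*1e3).round(1),im[r,cc].mean().round(),end=' | ')
    print()
E
```

```text
0.025
t 6.1 tcp [0.5542 0.1166 0.0479] bed [  62.9 -101.1] yaw [3.142 0.    2.997] Fbed [0.2 0. ] [0.2 0.  0.6]
150 312 [  10.  -105.3] 26.9 58.0 | 150 335 [ 10.9 -90.6] 21.2 50.0 | 
155 312 [  13.9 -105.5] 19.8 51.0 | 155 335 [ 14.2 -90.6] 20.3 52.0 | 
160 312 [  17.  -105.6] 21.3 57.0 | 160 335 [ 17.5 -90.6] 19.8 73.0 | 
165 312 [  20.3 -105.7] 20.7 190.0 | 165 335 [ 20.6 -90.7] 20.8 135.0 | 
170 312 [  23.6 -105.8] 20.5 141.0 | 170 335 [ 22.8 -91.1] 27.9 63.0 | 
175 312 [  25.9 -105.7] 26.7 64.0 | 175 335 [ 26.2 -91.1] 27.0 61.0 | 
180 312 [  28.7 -105.8] 28.9 61.0 | 180 335 [ 29.1 -91.2] 28.5 61.0 | 
185 312 [  32.  -105.9] 28.5 63.0 | 185 335 [ 32.3 -91.2] 28.8 62.0 | 
190 312 [  35.2 -106. ] 28.9 62.0 | 190 335 [ 35.7 -91.2] 28.3 60.0 | 
195 312 [  38.7 -106.1] 27.8 36.0 | 195 335 [ 39.2 -91.2] 27.5 39.0 | 
200 312 [  42.1 -106.2] 27.6 32.0 | 200 335 [ 42.5 -91.3] 27.6 35.0 | 
205 312 [  45.5 -106.3] 27.5 48.0 | 205 335 [ 45.5 -91.4] 28.6 34.0 | 
210 312 [  48.3 -106.3] 29.6 33.0 | 210 335 [ 49.4 -91.3] 26.8 36.0 | 
215 312 [  52.3 -106.5] 27.5 34.0 | 215 335 [ 52.5 -91.4] 27.8 34.0 | 
220 312 [  55.8 -106.6] 27.3 32.0 | 220 335 [ 55.9 -91.5] 28.0 35.0 | 
225 312 [  52.4 -106. ] 47.4 109.0 | 225 335 [ 59.3 -91.5] 28.3 54.0 | 
230 312 [  52.3 -105.8] 56.4 119.0 | 230 335 [ 52.7 -92.8] 56.4 116.0 | 
235 312 [  51.9 -105.6] 65.6 118.0 | 235 335 [ 52.6 -93.2] 64.4 117.0 | 
240 312 [  52.4 -105.5] 71.7 118.0 | 240 335 [ 52.7 -93.5] 71.6 118.0 | 
245 312 [  52.2 -105.3] 78.9 117.0 | 245 335 [ 52.6 -93.9] 78.4 118.0 | 
250 312 [  52.4 -105.2] 84.5 118.0 | 250 335 [ 52.6 -94.2] 84.8 118.0 | 
255 312 [  52.5 -105.1] 90.1 117.0 | 255 335 [ 52.7 -94.4] 90.2 118.0 | 
260 312 [  51.9 -104.9] 96.8 90.0 | 260 335 [ 52.4 -94.7] 96.1 80.0 |
```

```bash
python3 - <<'E'
from h import *
o=st();im,d=snap('side','s5.png');P=pts('side',d)
B=(P[...,:2]-bc)@RB*1e3; t=RB.T@(o['tool_pos'][:2]-bc)*1e3
m=(abs(B[...,0]-t[0])<25)&(abs(B[...,1]-t[1])<30)
v,u=np.nonzero(m&(P[...,2]>.03)&(P[...,2]<.2));print(v.min(),v.max(),u.min(),u.max())
for r in range(v.min()+8,v.max()+12): 
    us=range(u.min()-1,u.max()+2)
    print(r,' '.join('%4d'%(P[r,k,2]*1e3) for k in us))
k=cv2.resize(im[100:240,250:390],None,fx=4,fy=4,interpolation=cv2.INTER_CUBIC);cv2.imwrite('pics/s5c.png',k[:,:,::-1])
E
```

```text
t 6.2 tcp [0.5542 0.1166 0.0479] bed [  62.9 -101.1] yaw [3.142 0.    2.997] Fbed [-0.4 -0. ] [-0.4  0.  -0.7]
149 205 317 335
157  163  182  184  183  182  183  183  184  183  183  183  183  184  183  185  183  185  183  180  163  163
158  161  183  182  181  182  182  180  181  182  183  182  181  182  181  182  182  183  182  179  161  661
159  162  181  180  183  182  183  183  181  182  184  181  181  183  182  182  182  180  182  183  165  162
160  181  181  182  182  182  182  182  182  181  182  182  182  182  181  183  182  183  183  183  164  162
161  182  181  184  182  182  182  184  183  181  182  182  182  184  181  182  181  183  183  184  182  182
162  182  183  183  182  181  181  183  182  182  183  181  181  181  183  183  182  182  181  183  183  182
163  183  181  183  181  182  181  182  184  184  182  182  182  184  183  184  183  181  184  183  182  182
164  183  183  183  182  181  181  182  181  182  183  183  181  183  181  183  183  184  181  183  181  181
165  179  181  180  180  179  182  181  180  182  180  181  183  182  182  181  182  183  183  182  1
[... 4866 characters left out ...]
7   17   -4   -2   -2    0   -2   28   -4   -4
211   16   16   14   16   16   17   17   34   18   33   17   17   38   -3   31   -4   -3   27   -3   -4   -3
212   28   30   32   32   16   17   17   32   18   16   17   17   17   -3    0   -3   -3   -5   -2   -7   -4
213   17   18   16   19   20   18   18   30   18   17   20   16   16   -2   -2   -3   23   -1   -1   -4   -3
214   14   14   15   15   30   15   15   25   15   15   16   29   15   25   -1   -1   -3   -3   -2   -2   -3
215   12   11   12   11   23   11    9   11   13    9   11   22   14   20   -1   19   -3   -2   -1   -4   -2
216    7    9    6   10    9    8    9    6    8   10   21   20    8    0   -1   -4   -3   39   -2   -3   -1
```

View pics/s5c.png

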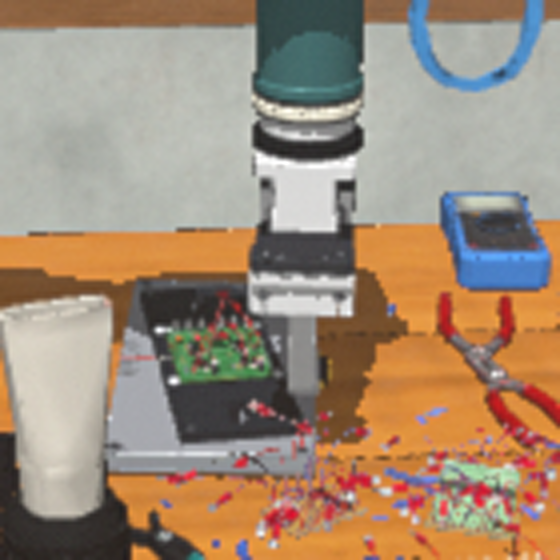

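The side view shows the closed fingertip about 25 mm above the bed, so the tips really end only about 3 mm below the reported TCP. The gripper passed over the carrier without touching it. I'll back off and descend by feel.

```bash
python3 -m handwheel '[[[0,0,0],[0.34,-0.042,0],1],[[0,0,0],[0,0,-0.2],1],[[0,0,0],[0,0,-0.1],1],[[0,0,0],[0,0,0],1]]' | grep -E 'pos|wrist_f'
python3 -m handwheel '[[[0,0,0],[0,0,-0.02],1],[[0,0,0],[0,0,0],1]]' | grep -E 'pos|wrist_f'
python3 - <<'E'
from h import *
o=st();im,d=snap('wrist','w6.png')
c=robot.calibration('wrist');K=np.array(c['mtx']);T=np.eye(4);T[:3,:3]=Ro.from_euler('xyz',o['ee_rot']).as_matrix();T[:3,3]=o['tool_pos'];T=T@np.array(c['hand_eye'])
v,u=np.mgrid[:400,:640];P=np.stack([(u-K[0,2])/K[0,0]*d,(v-K[1,2])/K[1,1]*d,d],-1)@T[:3,:3].T+T[:3,3]
B=(P[...,:2]-bc)@RB*1e3
for r in range(205,232): print(r,[(B[r,cc].round(0).tolist(),(P[r,cc,2]*1e3).round(1)) for cc in (308,335)])
E
```

```text
tool_pos: [0.5694, 0.1144, 0.0308]
wrist_force: [0.3, -0.4, -1.0]
tool_pos: [0.5709, 0.1146, 0.0318]
wrist_force: [-0.6, -0.3, -0.3]
t 6.8 tcp [0.5709 0.1146 0.0318] bed [  79.7 -101.1] yaw [ 3.142 -0.     2.997] Fbed [-0.6 -0.3] [-0.6 -0.3 -0.3]
205 [([58.0, -108.0], np.float64(28.4)), ([58.0, -92.0], np.float64(27.0))]
206 [([59.0, -108.0], np.float64(27.5)), ([59.0, -92.0], np.float64(28.2))]
207 [([59.0, -108.0], np.float64(27.5)), ([60.0, -92.0], np.float64(27.2))]
208 [([60.0, -108.0], np.float64(28.2)), ([60.0, -92.0], np.float64(28.4))]
209 [([60.0, -108.0], np.float64(27.6)), ([63.0, -92.0], np.float64(20.2))]
210 [([61.0, -108.0], np.float64(28.8)), ([64.0, -92.0], np.float64(20.1))]
211 [([61.0, -108.0], np.float64(29.2)), ([64.0, -92.0], np.float64(19.7))]
212 [([62.0, -108.0], np.float64(28.7)), ([65.0, -92.0], np.float64(20.1))]
213 [([63.0, -108.0], np.float64(28.2)), ([66.0, -92.0], np.float64(19.8))]
214 [([63.0, -108.0], np.float64(27.9)), ([67.0, -92.0], np.float64(18.6))]
215 [([66.0, -109.0], np.float64(20.0)), ([67.0, -92.0], np.float64(19.6))]
216 [([67.0, -109
[... 496 characters left out ...]
np.float64(20.3))]
223 [([72.0, -109.0], np.float64(18.9)), ([72.0, -92.0], np.float64(19.5))]
224 [([79.0, -110.0], np.float64(0.2)), ([80.0, -91.0], np.float64(-0.3))]
225 [([80.0, -110.0], np.float64(0.7)), ([80.0, -91.0], np.float64(-0.1))]
226 [([69.0, -108.0], np.float64(34.1)), ([81.0, -91.0], np.float64(-1.4))]
227 [([69.0, -108.0], np.float64(36.2)), ([69.0, -93.0], np.float64(35.6))]
228 [([69.0, -108.0], np.float64(37.7)), ([70.0, -93.0], np.float64(36.8))]
229 [([69.0, -108.0], np.float64(39.4)), ([69.0, -93.0], np.float64(39.5))]
230 [([69.0, -108.0], np.float64(40.7)), ([69.0, -93.0], np.float64(41.3))]
231 [([69.0, -108.0], np.float64(43.0)), ([69.0, -93.0], np.float64(42.8))]
```

```bash
python3 -m handwheel '[[[0,0,0],[0,0,-0.1],1],[[0,0,0],[0,0,-0.04],1],[[0,0,0],[0,0,0],1],[[0,0,0],[0,0,0],1]]' | grep -E 'pos|wrist_f'
python3 -m handwheel '[[[0,0,0],[0,0,-0.02],1],[[0,0,0],[0,0,0],1]]' | grep -E 'pos|wrist_f'
python3 -m handwheel '[[[0,0,0],[0,0,-0.02],1],[[0,0,0],[0,0,0],1]]' | grep -E 'pos|wrist_f'
cat >> h.py <<'E'
def wpts(o,d):
    c=robot.calibration('wrist');K=np.array(c['mtx']);T=np.eye(4);T[:3,:3]=Ro.from_euler('xyz',o['ee_rot']).as_matrix();T[:3,3]=o['tool_pos'];T=T@np.array(c['hand_eye'])
    v,u=np.mgrid[:400,:640];P=np.stack([(u-K[0,2])/K[0,0]*d,(v-K[1,2])/K[1,1]*d,d],-1)@T[:3,:3].T+T[:3,3]
    return np.dstack([(P[...,:2]-bc)@RB*1e3,P[...,2]*1e3])
E
python3 - <<'E'
from h import *
o=st();im,d=snap('wrist','w7.png');Q=wpts(o,d)
for r in range(222,232): print(r,[Q[r,cc].round(1).tolist() for cc in (308,335)])
E
```

```text
tool_pos: [0.5712, 0.1145, 0.0247]
wrist_force: [0.2, -1.1, 0.6]
tool_pos: [0.5712, 0.1145, 0.0238]
wrist_force: [-0.1, 0.1, 1.2]
tool_pos: [0.5714, 0.1145, 0.0229]
wrist_force: [0.0, 0.7, -0.2]
t 7.7 tcp [0.5714 0.1145 0.0229] bed [  80.2 -101.1] yaw [3.141 0.    2.997] Fbed [-0.1  0.7] [ 0.   0.7 -0.2]
222 [[68.6, -108.4, 20.2], [69.3, -92.2, 19.1]]
223 [[68.9, -108.4, 21.0], [69.6, -92.2, 20.1]]
224 [[69.8, -108.5, 20.4], [70.4, -92.2, 19.7]]
225 [[70.6, -108.5, 19.7], [71.0, -92.2, 19.8]]
226 [[69.8, -108.3, 23.9], [71.8, -92.2, 19.2]]
227 [[69.7, -108.3, 26.0], [70.2, -92.5, 25.8]]
228 [[69.3, -108.1, 28.8], [69.7, -92.6, 28.7]]
229 [[69.5, -108.1, 30.0], [69.9, -92.7, 30.1]]
230 [[69.4, -108.0, 32.2], [70.1, -92.7, 30.9]]
231 [[69.6, -108.0, 33.0], [69.9, -92.9, 33.3]]
```

```bash
cat >> h.py <<'E'
z3=np.load('w3.npz');A3=view(z3['im'],dict(tool_pos=z3['p'],ee_rot=z3['r']),-60,80,-160,-60)
def look2(tag):
    g=look(-1,tag);o=robot.get_obs();im=cv2.imread('pics/'+tag+'.png')[:,:,::-1].copy();b=view(im,o,-80,80,-160,-60)
    m,l=track(A3[145:205,100:160],b);print('nbolt',m,'x %.2f y %.2f'%((l[1]+30)/4-80,(l[0]+30)/4-160),'start -16.25 -127.5')
E
P='grep -E pos|wrist_f'
python3 -m handwheel '[[[0,0,0],[-0.04,0.005,0],1],[[0,0,0],[-0.02,0.0024,0],1],[[0,0,0],[0,0,0],1]]' | $P
python3 -m handwheel '[[[0,0,0],[-0.02,0.0024,0],1],[[0,0,0],[0,0,0],1]]' | $P
python3 -m handwheel '[[[0,0,0],[-0.02,0.0024,0],1],[[0,0,0],[0,0,0],1]]' | $P
python3 -m handwheel '[[[0,0,0],[-0.02,0.0024,0],1],[[0,0,0],[0,0,0],1]]' | $P
python3 -m handwheel '[[[0,0,0],[-0.02,0.0024,0],1],[[0,0,0],[0,0,0],1]]' | $P
python3 -c "
from h import *
look2('w8')"
```

```text
tool_pos: [0.568, 0.1149, 0.0229]
wrist_force: [0.7, -0.3, 0.3]
tool_pos: [0.5672, 0.115, 0.0229]
wrist_force: [-0.3, 1.0, 0.8]
tool_pos: [0.5663, 0.1151, 0.023]
wrist_force: [-0.1, -0.8, 1.0]
tool_pos: [0.5656, 0.1151, 0.0229]
wrist_force: [0.8, 0.9, -0.8]
tool_pos: [0.5644, 0.1152, 0.023]
wrist_force: [1.0, -0.7, -0.4]
t 8.8 tcp [0.5644 0.1152 0.023 ] bed [  73.2 -101.3] yaw [-3.141e+00  1.000e-03  2.997e+00] Fbed [ 1.1 -0.6] [ 1.  -0.7 -0.4]
brass 0 
nbolt 0.989 x -18.00 y -127.50 start -16.25 -127.5
```

Contact made: the carrier's right end has moved about 1.7 mm at about 1 N.

```bash
P='grep wrist_f'
python3 -m handwheel '[[[0,0,0],[-0.02,0.0024,0],1],[[0,0,0],[-0.02,0.0024,0],1],[[0,0,0],[0,0,0],1]]' | $P
python3 -m handwheel '[[[0,0,0],[-0.02,0.0024,0],1],[[0,0,0],[-0.02,0.0024,0],1],[[0,0,0],[0,0,0],1]]' | $P
python3 -m handwheel '[[[0,0,0],[-0.02,0.0024,0],1],[[0,0,0],[0,0,0],1]]' | $P
python3 -m handwheel '[[[0,0,0],[-0.02,0.0024,0],1],[[0,0,0],[0,0,0],1]]' | $P
python3 -c "
from h import *
look2('w9')"
```

```text
wrist_force: [1.5, -1.8, 0.5]
wrist_force: [1.0, -1.8, 1.8]
wrist_force: [1.3, -1.2, 1.9]
wrist_force: [0.7, -0.4, 1.9]
t 9.8 tcp [0.5581 0.1162 0.0229] bed [  66.8 -101. ] yaw [ 3.141 -0.     2.997] Fbed [ 0.8 -0.3] [ 0.7 -0.4  1.9]
brass 1464 (6.1, -95.1)
nbolt 0.984 x -25.00 y -126.25 start -16.25 -127.5
```

```bash
cat >> h.py <<'E'
def pin(side,tag):
    o=st();im,d=snap('wrist',tag+'.png');Q=wpts(o,d);h=cv2.cvtColor(im,cv2.COLOR_RGB2HSV)
    y0=95*side;m=(h[...,0]>12)&(h[...,0]<32)&(h[...,1]>90)&(h[...,2]>60)&(abs(Q[...,0])<25)&(abs(Q[...,1]-y0)<20)&(Q[...,2]>15)&(Q[...,2]<40)
    v,u=np.nonzero(m);q=Q[m]
    if len(q): print('pin px',len(q),'bbox',u.min(),u.max(),v.min(),v.max(),'xyz med',np.median(q,0).round(1),'min',q.min(0).round(1),'max',q.max(0).round(1),'colour',np.median(im[m],0))
    else: print('no brass')
    s=(abs(Q[...,0])<30)&(abs(Q[...,1]-y0)<25)&(Q[...,2]<23.5)&(Q[...,2]>15);q=Q[s]
    if len(q): print('slot-ish (low) px',len(q),'x',np.percentile(q[:,0],[3,50,97]).round(1),'y',np.percentile(q[:,1],[3,50,97]).round(1))
    return im,Q,m
E
python3 - <<'E'
from h import *
im,Q,m=pin(-1,'w10')
v,u=np.nonzero(m)
for r in range(v.min()-2,v.max()+3): print(r,' '.join('%2d%s'%(Q[r,c,2],'*' if m[r,c] else ' ') for c in range(u.min()-6,u.max()+9)))
E
```

```text
t 9.9 tcp [0.5581 0.1162 0.0229] bed [  66.8 -101. ] yaw [ 3.141 -0.     2.997] Fbed [ 1.3 -0.8] [ 1.1 -1.   1.1]
pin px 321 bbox 319 339 130 149 xyz med [  5.9 -95.2  28.7] min [   1.2 -100.6   18.9] max [ 12.  -89.3  31.6] colour [199. 152.  64.]
slot-ish (low) px 1173 x [ 1.6  9.7 16.2] y [-114.9 -101.6  -82.5]
128 27  26  27  27  27  28  27  27  28  28  28  27  27  27  27  26  28  27  28  28  27  27  27  27  27  27  27  27  28  27  26  20  19  19  19 
129 27  27  29  27  27  28  27  27  27  27  27  26  27  27  27  27  28  28  28  27  27  27  27  28  28  20  20  19  20  20  20  20  21  19  20 
130 27  27  27  26  28  26  28  28  27  28  28  27  27  28* 27* 26* 27* 26* 27* 28* 19* 21  19  21  20  20  20  18  20  20  20  20  20  20  19 
131 28  28  28  29  26  27  27  28  27  26  27  26* 27* 28* 24* 28* 27* 29* 28* 27* 22* 20* 19* 19  20  21  20  20  20  20  19  19  20  20  19 
132 27  28  27  28  27  27  28  27  27  20* 20* 20* 27* 28* 27* 28* 28* 29* 27* 28* 28* 27* 21* 20* 19  21  20  20  20  20  20  19  21  20  20 
133 27  27  27  20  21  19  20  17  19* 20* 20* 28* 28* 28* 28* 
[... 1973 characters left out ...]
  19  20  20  20  19  19  19* 19* 27* 28* 28* 28* 29* 28* 28* 28* 27* 28* 28* 20  20  19  19  20  20  18  19  19  20  20  18 
148 21  19  19  20  19  19  20  19  19  20  19  20  20* 26* 26* 27* 26* 27* 28* 27* 26* 21* 20  22  19  20  19  20  20  20  20  20  21  19  20 
149 19  19  20  20  20  20  19  19  20  21  20  19  19  20  20  20* 20* 27* 19  20  20  19  19  20  20  19  20  19  20  19  20  19  20  19  21 
150 20  19  20  20  19  20  20  20  19  20  19  20  20  19  20  20  21  20  20  19  20  20  20  20  20  20  20  20  19  19  19  20  19  20  19 
151 20  19  21  20  19  19  21  20  20  21  20  19  20  18  20  19  20  20  19  19  20  21  20  20  21  20  21  19  18  19  20  21  20  21  22
```

The right pin is up: brass at bed (6,-95), with its top at z≈30 mm against the carrier's 28 mm. I'll leave it and turn the tool half round, so the camera sits on the far side, then go to the near side of the left end.

```bash
P='grep -E pos|rot|wrist_f'
python3 -m handwheel '[[[0,0,0],[0.2,-0.024,0],1],[[0,0,0],[0,0,0.8],1],[[0,0,0],[0,0,0.8],1],[[0,0,0],[0,0,0.8],1]]' | $P
python3 -m handwheel '[[[0,0,-0.0952],[-0.132,0.206,0],1],[[0,0,-0.0952],[-0.132,0.206,0],1],[[0,0,-0.0952],[-0.132,0.206,0],1],[[0,0,-0.0952],[-0.132,0.206,0],1],[[0,0,-0.0952],[-0.132,0.206,0],1]]' >/dev/null
python3 -m handwheel '[[[0,0,-0.0952],[-0.132,0.206,0],1],[[0,0,-0.0952],[-0.132,0.206,0],1],[[0,0,-0.0952],[-0.132,0.206,0],1],[[0,0,-0.0952],[-0.132,0.206,0],1],[[0,0,-0.0952],[-0.132,0.206,0],1]]' >/dev/null
python3 -m handwheel '[[[0,0,-0.0952],[-0.132,0.206,0],1],[[0,0,-0.0952],[-0.132,0.206,0],1],[[0,0,-0.0952],[-0.132,0.206,0],1],[[0,0,-0.0952],[-0.132,0.206,0],1],[[0,0,-0.0952],[-0.132,0.206,0],1]]' >/dev/null
python3 -m handwheel '[[[0,0,-0.0952],[-0.132,0.206,0],1],[[0,0,-0.0952],[-0.132,0.206,0],1],[[0,0,-0.0952],[-0.132,0.206,0],1],[[0,0,-0.0952],[-0.132,0.206,0],1],[[0,0,-0.0952],[-0.132,0.206,0],1]]' >/dev/null
python3 -m handwheel '[[[0,0,-0.0952],[-0.132,0.206,0],1],[[0,0,0],[0,0,0],1],[[0,0,0],[0,0,0],1]]' | $P
python3 - <<'E'
from h import *
print(robot.get_obs()['joint_positions'].round(2))
im,Q,m=pin(-1,'w11');pin(1,'w11b')
E
```

```text
tool_pos: [0.5675, 0.115, 0.1431]
ee_rot: [-3.142, -0.003, 2.997]
wrist_force: [0.4, 0.5, -0.3]
tool_pos: [0.4294, 0.3311, 0.1424]
ee_rot: [3.141, 0.001, -0.14]
wrist_force: [-0.0, 0.3, 0.1]
[ 0.55  0.09  1.49 -0.    1.55  2.26]
t 12.7 tcp [0.4294 0.3311 0.1424] bed [-87.1  96.6] yaw [ 3.141e+00  1.000e-03 -1.400e-01] Fbed [-0.   0.3] [-0.   0.3  0.1]
pin px 179 bbox 523 539 81 93 xyz med [  5.9 -92.9  27.9] min [   1.1 -105.7   18.8] max [ 12.1 -89.7  31.3] colour [122.  96.  50.]
slot-ish (low) px 397 x [ 1.   9.7 15.7] y [-116.6 -106.8  -88. ]
t 12.7 tcp [0.4297 0.3308 0.1425] bed [-86.8  96.4] yaw [ 3.141e+00  1.000e-03 -1.410e-01] Fbed [ 1.2 -0.4] [ 1.1 -0.5 -0.3]
no brass
slot-ish (low) px 919 x [-28.1 -16.8  29.6] y [ 72.8  93.3 118.3]
```

```bash
P='grep -E pos|wrist_f'
python3 -m handwheel '[[[0,0,0],[0,0,-0.8],1],[[0,0,0],[0,0,-0.8],1],[[0,0,0],[0,0,-0.68],1],[[0,0,0],[0,0,-0.1],1],[[0,0,0],[0,0,0],1]]' | $P
python3 - <<'E'
from h import *
im,Q,m=pin(1,'w12')
for r in list(range(200,236)): print(r,[Q[r,cc].round(0).tolist() for cc in (306,335)])
E
```

```text
tool_pos: [0.4293, 0.3304, 0.0231]
wrist_force: [0.1, 0.1, -0.0]
t 13.2 tcp [0.4293 0.3304 0.0231] bed [-87.2  95.9] yaw [ 3.14e+00  2.00e-03 -1.44e-01] Fbed [0.1 0.1] [ 0.1  0.1 -0. ]
no brass
slot-ish (low) px 2463 x [-27.9 -17.1  29.6] y [ 72.9  93.6 118.2]
200 [[-62.0, 102.0, 28.0], [-63.0, 86.0, 27.0]]
201 [[-63.0, 102.0, 28.0], [-63.0, 86.0, 28.0]]
202 [[-63.0, 102.0, 28.0], [-64.0, 86.0, 27.0]]
203 [[-64.0, 102.0, 29.0], [-65.0, 86.0, 27.0]]
204 [[-65.0, 102.0, 28.0], [-65.0, 86.0, 27.0]]
205 [[-65.0, 102.0, 28.0], [-66.0, 86.0, 28.0]]
206 [[-66.0, 102.0, 28.0], [-68.0, 85.0, 21.0]]
207 [[-67.0, 102.0, 27.0], [-69.0, 85.0, 19.0]]
208 [[-67.0, 102.0, 27.0], [-70.0, 85.0, 20.0]]
209 [[-68.0, 102.0, 28.0], [-70.0, 85.0, 21.0]]
210 [[-68.0, 102.0, 28.0], [-71.0, 85.0, 20.0]]
211 [[-71.0, 103.0, 20.0], [-71.0, 85.0, 21.0]]
212 [[-72.0, 103.0, 20.0], [-72.0, 85.0, 20.0]]
213 [[-72.0, 103.0, 20.0], [-73.0, 85.0, 19.0]]
214 [[-73.0, 103.0, 19.0], [-74.0, 85.0, 19.0]]
215 [[-74.0, 103.0, 20.0], [-74.0, 85.0, 19.0]]
216 [[-74.0, 103.0, 20.0], [-74.0, 85.0, 21.0]]
217 [[-75.0, 103.0, 21.
[... 185 characters left out ...]
.0, 0.0], [-85.0, 84.0, -0.0]]
222 [[-85.0, 104.0, 0.0], [-85.0, 84.0, -0.0]]
223 [[-86.0, 104.0, -1.0], [-86.0, 84.0, -1.0]]
224 [[-87.0, 104.0, -2.0], [-87.0, 84.0, -1.0]]
225 [[-87.0, 104.0, 0.0], [-88.0, 84.0, -1.0]]
226 [[-88.0, 104.0, -1.0], [-88.0, 84.0, -1.0]]
227 [[-79.0, 103.0, 27.0], [-80.0, 86.0, 26.0]]
228 [[-79.0, 102.0, 29.0], [-79.0, 86.0, 29.0]]
229 [[-79.0, 102.0, 29.0], [-80.0, 86.0, 29.0]]
230 [[-79.0, 102.0, 31.0], [-79.0, 86.0, 32.0]]
231 [[-79.0, 102.0, 34.0], [-79.0, 86.0, 34.0]]
232 [[-79.0, 102.0, 36.0], [-79.0, 86.0, 35.0]]
233 [[-79.0, 102.0, 36.0], [-79.0, 86.0, 37.0]]
234 [[-78.0, 102.0, 39.0], [-79.0, 86.0, 38.0]]
235 [[-79.0, 102.0, 40.0], [-79.0, 86.0, 39.0]]
```

```bash
P='grep wrist_f'
python3 -m handwheel '[[[0,0,0],[0.06,-0.0073,0],1],[[0,0,0],[0.06,-0.0073,0],1],[[0,0,0],[0.03,-0.0037,0],1],[[0,0,0],[0,0,0],1]]' | $P
python3 -m handwheel '[[[0,0,0],[0.02,-0.0024,0],1],[[0,0,0],[0.02,-0.0024,0],1],[[0,0,0],[0,0,0],1]]' | $P
python3 -m handwheel '[[[0,0,0],[0.02,-0.0024,0],1],[[0,0,0],[0.02,-0.0024,0],1],[[0,0,0],[0,0,0],1]]' | $P
python3 -m handwheel '[[[0,0,0],[0.02,-0.0024,0],1],[[0,0,0],[0.02,-0.0024,0],1],[[0,0,0],[0,0,0],1]]' | $P
python3 -m handwheel '[[[0,0,0],[0.02,-0.0024,0],1],[[0,0,0],[0.02,-0.0024,0],1],[[0,0,0],[0,0,0],1]]' | $P
python3 -c "
from h import *
pin(1,'w13')"
```

```text
wrist_force: [0.2, -0.6, -1.3]
wrist_force: [0.2, 0.3, 0.8]
wrist_force: [-2.3, 1.4, 0.8]
wrist_force: [-1.1, 1.4, 0.8]
wrist_force: [-1.6, 0.9, 0.5]
t 14.9 tcp [0.4453 0.3292 0.0238] bed [-71.1  96.7] yaw [ 3.141 -0.    -0.144] Fbed [-1.7  0.7] [-1.6  0.9  0.5]
no brass
slot-ish (low) px 1631 x [-24.  -15.8  29.4] y [ 71.5  90.2 119.3]
```

```bash
P='grep wrist_f'
python3 -m handwheel '[[[0,0,0],[0.02,-0.0024,0],1],[[0,0,0],[0.02,-0.0024,0],1],[[0,0,0],[0,0,0],1]]' | $P
python3 -m handwheel '[[[0,0,0],[0.02,-0.0024,0],1],[[0,0,0],[0.02,-0.0024,0],1],[[0,0,0],[0,0,0],1]]' | $P
python3 -m handwheel '[[[0,0,0],[0.02,-0.0024,0],1],[[0,0,0],[0.02,-0.0024,0],1],[[0,0,0],[0,0,0],1]]' | $P
python3 -m handwheel '[[[0,0,0],[0.02,-0.0024,0],1],[[0,0,0],[0.02,-0.0024,0],1],[[0,0,0],[0,0,0],1]]' | $P
python3 - <<'E'
from h import *
im,Q,m=pin(1,'w14')
s=(Q[...,2]<23.5)&(Q[...,2]>15)&(abs(Q[...,1]-93)<12)&(abs(Q[...,0])<25);q=Q[s];print('slot x',np.percentile(q[:,0],[3,50,97]).round(1))
E
```

```text
wrist_force: [-1.5, 1.1, 0.5]
wrist_force: [-1.3, 1.1, 0.3]
wrist_force: [-1.3, 0.6, -1.1]
wrist_force: [-1.2, 0.7, -0.2]
t 16.1 tcp [0.4533 0.3283 0.0239] bed [-63.   96.7] yaw [ 3.141 -0.    -0.144] Fbed [-1.3  0.6] [-1.2  0.7 -0.2]
no brass
slot-ish (low) px 1743 x [-26.  -9.   6.] y [ 71.3  91.4 119.7]
slot x [-15.5  -9.1  -3. ]
```

```bash
cat >> h.py <<'E'
def lk(tag):
    im,Q,m=pin(1,tag)
    s=(Q[...,2]<23.5)&(Q[...,2]>15)&(abs(Q[...,1]-93)<12)&(abs(Q[...,0])<25);q=Q[s]
    if len(q): print('slot x',np.percentile(q[:,0],[3,50,97]).round(1))
E
P='grep wrist_f'
python3 -m handwheel '[[[0,0,0],[0.02,-0.0024,0],1],[[0,0,0],[0.02,-0.0024,0],1],[[0,0,0],[0,0,0],1]]' | $P
python3 -m handwheel '[[[0,0,0],[0.02,-0.0024,0],1],[[0,0,0],[0.02,-0.0024,0],1],[[0,0,0],[0,0,0],1]]' | $P
python3 -m handwheel '[[[0,0,0],[0.02,-0.0024,0],1],[[0,0,0],[0.02,-0.0024,0],1],[[0,0,0],[0,0,0],1]]' | $P
python3 -c "
from h import *
lk('w15')"
```

```text
wrist_force: [-1.2, 1.1, -0.6]
wrist_force: [-1.7, 1.3, -0.1]
wrist_force: [-0.5, 1.2, -0.2]
t 17.1 tcp [0.4593 0.3276 0.0239] bed [-57.   96.8] yaw [ 3.141 -0.    -0.144] Fbed [-0.6  1.1] [-0.5  1.2 -0.2]
no brass
slot-ish (low) px 2055 x [-25.9  -3.3  23.8] y [ 71.5  95.3 119.7]
slot x [-9.7 -3.5  2.5]
```

```bash
P='grep wrist_f'
python3 -m handwheel '[[[0,0,0],[0.02,-0.0024,0],1],[[0,0,0],[0.02,-0.0024,0],1],[[0,0,0],[0,0,0],1]]' | $P
python3 -m handwheel '[[[0,0,0],[0.02,-0.0024,0],1],[[0,0,0],[0.02,-0.0024,0],1],[[0,0,0],[0,0,0],1]]' | $P
python3 -c "
from h import *
lk('w16')"
```

```text
wrist_force: [-1.7, 0.7, 0.1]
wrist_force: [-0.8, -0.3, -0.2]
t 17.8 tcp [0.4636 0.3269 0.0239] bed [-52.6  96.6] yaw [ 3.141e+00 -1.000e-03 -1.440e-01] Fbed [-0.7 -0.4] [-0.8 -0.3 -0.2]
pin px 183 bbox 311 326 135 149 xyz med [ 3.8 94.7 21.1] min [-0.2 90.7 18.2] max [ 8.  99.2 28.3] colour [230. 181.  76.]
slot-ish (low) px 2222 x [-26.    0.5  25.5] y [ 71.4  97.5 119.6]
slot x [-5.6  0.6  6.6]
```

The left pin shows in the slot, still down: centre x≈4 against the slot centre at 0.6. I'll use small taps now.

```bash
P='grep wrist_f'
python3 -m handwheel '[[[0,0,0],[0.02,-0.0024,0],1],[[0,0,0],[0,0,0],1]]' | $P
python3 -m handwheel '[[[0,0,0],[0.02,-0.0024,0],1],[[0,0,0],[0,0,0],1]]' | $P
python3 -c "
from h import *
lk('w17')"
```

```text
wrist_force: [-0.1, -0.0, 0.4]
wrist_force: [-1.1, 0.3, 0.1]
t 18.2 tcp [0.4652 0.3269 0.0239] bed [-51.1  96.8] yaw [ 3.142  0.    -0.144] Fbed [-1.1  0.1] [-1.1  0.3  0.1]
pin px 308 bbox 309 328 136 155 xyz med [ 4.2 94.9 28.7] min [-2.2 89.7 18.9] max [  9.  100.6  31.1] colour [203. 155.  65.]
slot-ish (low) px 1994 x [-26.5   1.2  26.5] y [ 71.5 114.3 119.7]
slot x [-4.3  0.7  8.1]
```

```bash
P='grep -E pos|wrist_f'
python3 -m handwheel '[[[0,0,0],[-0.2,0.024,0],1],[[0,0,0],[0,0,0.8],1],[[0,0,0],[0,0,0.8],1],[[0,0,0],[0,0,0.8],1]]' | $P
python3 -m handwheel '[[[0,0,0],[-0.3,-0.61,0],1],[[0,0,0],[-0.3,-0.61,0],1],[[0,0,0],[-0.3,-0.61,0],1],[[0,0,0],[0,0,0],1],[[0,0,0],[0,0,0],1]]' | $P
python3 - <<'E'
from h import *
pin(1,'w18');pin(-1,'w18b')
o=robot.get_obs();im,d=snap('wrist','w19.png')
g20=bedview(im,o,-90,70,-150,150,z=.02,ppm=2.5);g=bedview(im,o,-90,70,-150,150,z=.028,ppm=2.5)
np.savez('w19.npz',im=im,p=o['tool_pos'],r=o['ee_rot'])
# fine marks: red on z=.02, white on z=.028
a=bedview(im,o,-85,-30,-40,40,z=.02,ppm=10);h=cv2.cvtColor(a,cv2.COLOR_RGB2HSV)
r=((h[...,0]<8)|(h[...,0]>172))&(h[...,1]>100)
for x in range(-80,-40,4):
    k=np.nonzero(r[(x+85)*10:(x+89)*10].any(0))[0]; q=np.nonzero(r[(x+85)*10:(x+89)*10])[1]
    if len(q): print('red x',x,'y',round(q.mean()/10-40,2),len(q),round(q.std()/10,1))
b=bedview(im,o,-60,-30,-40,40,z=.028,ppm=10);h=cv2.cvtColor(b,cv2.COLOR_RGB2HSV)
w=(h[...,2]>150)&(h[...,1]<60)
print(np.round([b[i*20+10].mean() for i in range(15)]))
cv2.imwrite('pics/final.png',np.vstack([cv2.resize(g,(750,400)),cv2.resize(b[:,200:600],(400,200)).repeat(1,1) if 0 else np.hstack([b[100:280,200:600],a[100:280,200:600]])[:,25:775]])[:,:,::-1])
E
```

```text
tool_pos: [0.4543, 0.3278, 0.1448]
wrist_force: [0.7, 0.3, 1.3]
tool_pos: [0.4099, 0.2364, 0.1442]
wrist_force: [1.0, 0.0, -0.6]
t 19.1 tcp [0.4099 0.2364 0.1442] bed [-94.9   0.3] yaw [-3.141e+00 -1.000e-03 -1.440e-01] Fbed [1.  0.1] [ 1.   0.  -0.6]
pin px 171 bbox 203 218 82 95 xyz med [ 3.6 93.3 27.9] min [-1.7 88.9 18.7] max [  8.9 100.9  31.4] colour [171. 129.  52.]
slot-ish (low) px 666 x [-26.    1.6  25.2] y [ 71.3  90.6 119.7]
t 19.2 tcp [0.4103 0.237  0.1442] bed [-94.6   0.8] yaw [-3.141e+00 -1.000e-03 -1.440e-01] Fbed [-0.4  0.3] [-0.3  0.3 -0.4]
pin px 146 bbox 418 430 74 87 xyz med [  5.7 -94.7  28.4] min [   0.8 -102.8   19. ] max [ 12.  -89.1  31.1] colour [155.  119.5  59. ]
slot-ish (low) px 345 x [-0.1  5.8 12. ] y [-119.6 -109.6  -93.3]
red x -80 y -0.18 276 0.7
red x -76 y -0.17 431 0.3
red x -72 y -0.18 240 0.2
red x -68 y -0.12 505 0.4
red x -64 y -0.18 505 0.4
red x -60 y -0.03 414 0.3
red x -56 y -0.05 527 0.4
red x -52 y -0.06 431 0.3
red x -48 y 0.02 367 0.3
[187. 186. 186. 185. 185. 185. 184. 184. 182. 142.  83.  86.  88.  87.
  94.]
```

View pics/final.png

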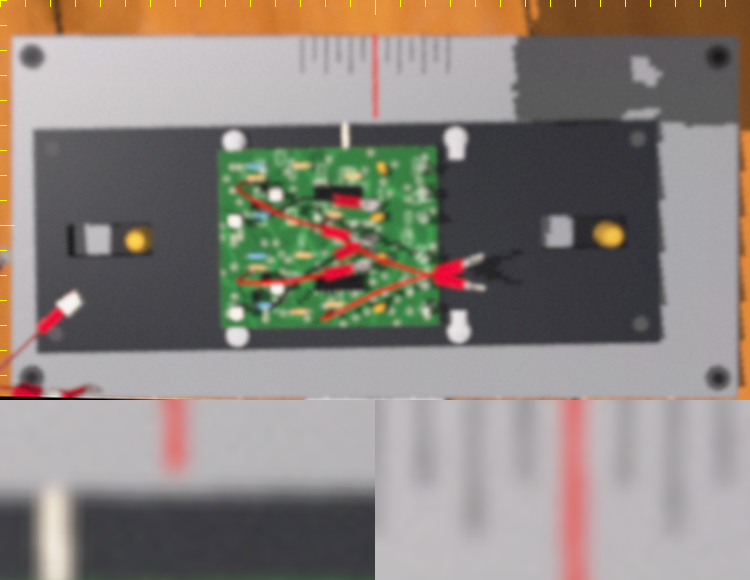

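Both pins are up: brass at (137,240) and (608,235) in the bed-frame view. The white mark is at y ≈ -12.0 mm and the red one at about -0.1, so the carrier has to go 12 mm to the left. I'll push at the middle of its right end.

```bash
P='grep -E pos|wrist_f'
python3 -m handwheel '[[[0,0,0],[0.395,-0.885,0],1],[[0,0,0],[0.395,-0.885,0],1],[[0,0,0],[0.395,-0.885,0],1],[[0,0,0],[0.395,-0.885,0],1],[[0,0,0],[0,0,0],1]]' | $P
python3 -m handwheel '[[[0,0,0],[0,0,-0.8],1],[[0,0,0],[0,0,-0.8],1],[[0,0,0],[0,0,-0.7],1],[[0,0,0],[0,0,-0.12],1],[[0,0,0],[0,0,0],1]]' | $P
python3 - <<'E'
from h import *
o=st();im,d=snap('wrist','w20.png');Q=wpts(o,d)
m=(abs(Q[...,0]-5)<6)&(Q[...,2]>25.5)&(Q[...,2]<30);print('carrier end y',np.percentile(Q[m][:,1],[1,3]).round(1))
m=(Q[...,2]>30)&(Q[...,2]<42)&(abs(Q[...,0]-13)<8)&(Q[...,1]<-140);print('finger y',np.percentile(Q[m][:,1],[2,50,98]).round(1) if m.any() else '')
E
```

```text
tool_pos: [0.4915, 0.0552, 0.1434]
wrist_force: [-0.1, 0.6, 0.4]
tool_pos: [0.4884, 0.0605, 0.0218]
wrist_force: [1.1, 0.2, 0.4]
t 20.3 tcp [0.4884 0.0605 0.0218] bed [   4.4 -164.8] yaw [ 3.141e+00  3.000e-03 -1.420e-01] Fbed [1.1 0.4] [1.1 0.2 0.4]
carrier end y [-192.9 -142.9]
finger y [-182.2 -168.4 -154.4]
```

```bash
P='grep -E pos|wrist_f'
python3 -m handwheel '[[[0,0,0],[0.0122,0.1,0.03],1],[[0,0,0],[0.0122,0.1,0],1],[[0,0,0],[0.0073,0.06,0],1],[[0,0,0],[0,0,0],1]]' | $P
python3 -m handwheel '[[[0,0,0],[0.0024,0.02,0],1],[[0,0,0],[0.0024,0.02,0],1],[[0,0,0],[0,0,0],1]]' | $P
python3 -m handwheel '[[[0,0,0],[0.0024,0.02,0],1],[[0,0,0],[0.0024,0.02,0],1],[[0,0,0],[0,0,0],1]]' | $P
python3 -m handwheel '[[[0,0,0],[0.0024,0.02,0],1],[[0,0,0],[0.0024,0.02,0],1],[[0,0,0],[0,0,0],1]]' | $P
python3 -m handwheel '[[[0,0,0],[0.0024,0.02,0],1],[[0,0,0],[0.0024,0.02,0],1],[[0,0,0],[0,0,0],1]]' | $P
python3 - <<'E'
from h import *
o=st();im,d=snap('wrist','w21.png');Q=wpts(o,d)
pin(-1,'w21b')
E
```

```text
tool_pos: [0.4913, 0.0732, 0.0253]
wrist_force: [1.3, 0.2, 0.4]
tool_pos: [0.4909, 0.0746, 0.0243]
wrist_force: [0.6, 0.2, 0.2]
tool_pos: [0.4912, 0.0766, 0.0243]
wrist_force: [-0.0, 0.4, 1.0]
tool_pos: [0.4915, 0.0787, 0.0244]
wrist_force: [-0.0, -0.1, -0.0]
tool_pos: [0.4917, 0.0804, 0.0244]
wrist_force: [0.3, -0.6, 0.6]
t 21.9 tcp [0.4917 0.0804 0.0244] bed [   5.2 -144.6] yaw [ 3.141 -0.    -0.143] Fbed [ 0.3 -0.5] [ 0.3 -0.6  0.6]
t 22.0 tcp [0.4917 0.0804 0.0244] bed [   5.2 -144.6] yaw [ 3.141  0.    -0.144] Fbed [ 0.2 -0.5] [ 0.1 -0.5 -0.5]
pin px 304 bbox 225 245 230 248 xyz med [  7.4 -96.2  28.2] min [  -1.2 -100.5   19.2] max [ 12.9 -89.2  31.3] colour [120.  92.  39.]
slot-ish (low) px 677 x [-1.1  3.7  9.4] y [-119.2 -108.3  -90.2]
```

```bash
P='grep -E pos|wrist_f'
python3 -m handwheel '[[[0,0,0],[0,0,-0.024],1],[[0,0,0],[0.0024,0.02,0],1],[[0,0,0],[0.0024,0.02,0],1],[[0,0,0],[0,0,0],1]]' | $P
python3 -m handwheel '[[[0,0,0],[0.0024,0.02,0],1],[[0,0,0],[0.0024,0.02,0],1],[[0,0,0],[0,0,0],1]]' | $P
python3 -m handwheel '[[[0,0,0],[0.0024,0.02,0],1],[[0,0,0],[0.0024,0.02,0],1],[[0,0,0],[0,0,0],1]]' | $P
python3 - <<'E'
from h import *
pin(-1,'w22')
o=robot.get_obs();im=cv2.imread('pics/w22.png')[:,:,::-1].copy()
b=bedview(im,o,-60,0,-40,40,z=.028,ppm=10);print('marks visible? mean',b.mean())
E
```

```text
tool_pos: [0.4921, 0.0809, 0.024]
wrist_force: [-1.7, -4.8, 5.2]
tool_pos: [0.4927, 0.083, 0.024]
wrist_force: [-0.5, -5.1, 4.5]
tool_pos: [0.4931, 0.0852, 0.024]
wrist_force: [-1.2, -5.0, 4.2]
t 23.1 tcp [0.4931 0.0852 0.024 ] bed [   6.1 -139.7] yaw [ 3.139e+00 -2.000e-03 -1.440e-01] Fbed [-0.6 -5.1] [-1.2 -5.   4.2]
pin px 320 bbox 233 253 230 249 xyz med [  7.6 -96.   28.1] min [  -0.2 -100.3   18.7] max [ 13.7 -87.8  30.8] colour [120.  92.  39.]
slot-ish (low) px 752 x [-0.2  4.8 10.1] y [-116.9 -104.9  -84.8]
marks visible? mean 84.76832361111111
```

```bash
P='grep -E pos|wrist_f'
python3 -m handwheel '[[[0,0,0],[0,0,0.02],1],[[0,0,0],[0,0,0],1],[[0,0,0],[0,0,0],1]]' | $P
python3 - <<'E'
from h import *
o=st();im,d=snap('wrist','w23.png');Q=wpts(o,d)
# row profile across finger/carrier edge near front face
for r in range(216,236,2): print(r,' '.join('%d/%d'%(Q[r,c,1],Q[r,c,2]) for c in range(280,312,3)))
b=bedview(im,o,-60,-30,-40,40,z=.028,ppm=10);h=cv2.cvtColor(b,cv2.COLOR_RGB2HSV)
w=(h[160:200,:,2]>170)&(h[160:200,:,1]<70);print('white cols',np.nonzero(w.sum(0)>10)[0])
E
```

```text
tool_pos: [0.4927, 0.0861, 0.0243]
wrist_force: [0.5, -4.7, 3.0]
t 23.4 tcp [0.4927 0.0861 0.0243] bed [   5.5 -138.8] yaw [ 3.141e+00 -1.000e-03 -1.440e-01] Fbed [ 1.1 -4.6] [ 0.5 -4.7  3. ]
216 -117/28 -119/27 -120/27 -122/27 -124/28 -126/28 -127/26 -129/27 -130/19 -132/20 -134/20
218 -117/28 -119/27 -120/27 -122/27 -124/28 -126/28 -127/27 -129/28 -130/20 -132/21 -134/19
220 -117/27 -118/26 -120/26 -122/28 -124/27 -125/27 -127/27 -129/28 -130/21 -132/19 -134/19
222 -117/27 -119/28 -120/27 -122/28 -124/28 -125/27 -127/27 -129/27 -130/23 -132/19 -134/20
224 -117/27 -118/28 -120/28 -122/27 -124/27 -125/29 -127/27 -129/27 -130/23 -132/19 -134/20
226 -117/28 -118/28 -120/28 -122/28 -123/27 -125/27 -127/28 -129/26 -130/23 -132/26 -134/26
228 -116/27 -118/28 -120/28 -122/28 -123/28 -125/27 -127/27 -129/29 -131/30 -132/29 -134/31
230 -115/19 -118/27 -120/28 -122/27 -123/27 -125/27 -127/29 -129/32 -131/32 -132/33 -134/33
232 -115/19 -118/27 -120/26 -122/28 -123/27 -125/27 -128/36 -129/35 -131/35 -133/37 -134/36
234 -115/19 -118/27 -120/27 -122/27 -123/27 -125/27 -128/40 -129/39 -131/39 -133/39 -134/39
white cols []
```

```bash
P='grep -E pos|wrist_f'
python3 -m handwheel '[[[0,0,0],[0.0024,0.02,0],1],[[0,0,0],[0.0024,0.02,0],1],[[0,0,0],[0,0,0],1]]' | $P
python3 -m handwheel '[[[0,0,0],[0.0024,0.02,0],1],[[0,0,0],[0.0024,0.02,0],1],[[0,0,0],[0,0,0],1]]' | $P
python3 - <<'E'
from h import *
o=st();im,d=snap('wrist','w24.png');Q=wpts(o,d)
for r in (218,222): print(r,' '.join('%d/%d'%(Q[r,c,1],Q[r,c,2]) for c in range(280,312,3)))
b=bedview(im,o,-70,0,-40,40,z=.028,ppm=4);cv2.imwrite('pics/w24b.png',b)
E
```

```text
tool_pos: [0.4926, 0.0886, 0.0243]
wrist_force: [-1.0, -4.7, 3.8]
tool_pos: [0.4929, 0.0907, 0.0242]
wrist_force: [-1.8, -4.2, 3.5]
t 24.1 tcp [0.4929 0.0907 0.0242] bed [   5.2 -134.3] yaw [ 3.141 -0.    -0.143] Fbed [-1.3 -4.4] [-1.8 -4.2  3.5]
218 -112/26 -114/28 -116/28 -117/27 -119/27 -121/26 -123/27 -124/27 -126/20 -127/19 -129/21
222 -112/28 -114/27 -116/28 -117/28 -119/27 -121/27 -123/28 -124/27 -126/23 -127/19 -129/20
```

```bash
cat >> h.py <<'E'
def marks(tag):
    o=st();im,d=snap('wrist',tag+'.png')
    a=bedview(im,o,-85,-30,-40,40,z=.02,ppm=10);h=cv2.cvtColor(a,cv2.COLOR_RGB2HSV)
    r=((h[...,0]<8)|(h[...,0]>172))&(h[...,1]>100);q=np.nonzero(r[100:340])[1];print('red y',q.mean()/10-40,q.std()/10)
    b=bedview(im,o,-50,-30,-25,25,z=.028,ppm=10);cv2.imwrite('pics/'+tag+'m.png',b[:,:,::-1]);h=cv2.cvtColor(b,cv2.COLOR_RGB2HSV)
    for x in (-43,-41,-39,-37): 
        l=b[(x+50)*10:(x+52)*10].mean((0,2));k=np.argmax(l);print('x',x,'white y',k/10-25,l.max().round(),np.median(l).round(), 'centroid',((np.arange(500)*np.clip(l-130,0,None)).sum()/max(1e-6,np.clip(l-130,0,None).sum())/10-25).round(2))
E
P='grep -E pos|wrist_f'
python3 -m handwheel '[[[0,0,0],[-0.0244,-0.2,0],1],[[0,0,0],[0,0,0.8],1],[[0,0,0],[0,0,0.8],1],[[0,0,0],[0,0,0.8],1]]' | $P
python3 -m handwheel '[[[0,0,0],[-0.41,0.78,0],1],[[0,0,0],[-0.41,0.78,0],1],[[0,0,0],[-0.41,0.78,0],1],[[0,0,0],[-0.41,0.78,0],1],[[0,0,0],[0,0,0],1]]' | $P
python3 -m handwheel '[[[0,0,0],[0,0,0],1],[[0,0,0],[0,0,0],1]]' | $P
python3 - <<'E'
from h import *
pin(1,'w25');pin(-1,'w25b')
z=np.load('w19.npz')
marks('w26')
E
```

```text
tool_pos: [0.4907, 0.0814, 0.1442]
wrist_force: [0.4, 0.2, 0.2]
tool_pos: [0.4064, 0.241, 0.1434]
wrist_force: [0.5, -0.7, 0.4]
tool_pos: [0.4098, 0.2361, 0.1436]
wrist_force: [0.2, -0.9, 0.3]
t 25.2 tcp [0.4098 0.2361 0.1436] bed [-95.   -0.1] yaw [ 3.142e+00  1.000e-03 -1.440e-01] Fbed [ 0.3 -0.8] [ 0.2 -0.9  0.3]
pin px 176 bbox 202 217 81 94 xyz med [ 3.9 93.7 27.7] min [-1.3 89.2 18.5] max [  9.5 103.2  31. ] colour [161.5 124.   52. ]
slot-ish (low) px 425 x [-2.7  3.   9.3] y [ 79.3  91.6 110.1]
t 25.2 tcp [0.41   0.2358 0.1437] bed [-94.7  -0.4] yaw [ 3.141e+00  1.000e-03 -1.450e-01] Fbed [0.2 0. ] [ 0.2 -0.  -0.6]
pin px 162 bbox 415 429 73 86 xyz med [  5.8 -94.1  28.3] min [   0.7 -102.9   19.6] max [ 12.  -89.9  31.4] colour [138.  106.5  56.5]
slot-ish (low) px 433 x [-0.   6.3 12.2] y [-113.7 -101.4  -82.5]
t 25.3 tcp [0.4102 0.2356 0.1438] bed [-94.6  -0.5] yaw [ 3.141e+00  1.000e-03 -1.460e-01] Fbed [-0.2 -0.6] [-0.2 -0.6  0.5]
red y -0.11292865589278733 0.3298665776353852
x -43 white y -2.3000000000000007 192.0 177.0 centroid -1.41
x -41 white y -2.1999999999999993 214.0 124.0 centroid -4.3
x -39 white y -2.1000000000000014 224.0 66.0 centroid -2.06
x -37 white y -2.1999999999999993 228.0 63.0 centroid -2.06
```

Both pins are still up. The white mark is 2.1 mm right of the red one, so one more 2 mm tap from the right end.

```bash
P='grep -E pos|wrist_f'
python3 -m handwheel '[[[0,0,0],[0.41,-0.78,0],1],[[0,0,0],[0.41,-0.78,0],1],[[0,0,0],[0.41,-0.78,0],1],[[0,0,0],[0.41,-0.78,0],1],[[0,0,0],[0,0,0],1]]' | $P
python3 -m handwheel '[[[0,0,0],[0,0,-0.8],1],[[0,0,0],[0,0,-0.8],1],[[0,0,0],[0,0,-0.7],1],[[0,0,0],[0,0,-0.1],1],[[0,0,0],[0,0,0],1]]' | $P
python3 -m handwheel '[[[0,0,0],[0.0122,0.1,0],1],[[0,0,0],[0.0061,0.05,0],1],[[0,0,0],[0,0,0],1]]' | $P
python3 -m handwheel '[[[0,0,0],[0.0024,0.02,0],1],[[0,0,0],[0.0024,0.02,0],1],[[0,0,0],[0,0,0],1]]' | $P
python3 -c "
from h import *
st()"
```

```text
tool_pos: [0.4937, 0.0752, 0.1439]
wrist_force: [0.1, 0.4, -0.7]
tool_pos: [0.4913, 0.0806, 0.0239]
wrist_force: [-0.6, -0.0, -1.5]
tool_pos: [0.4928, 0.0886, 0.0246]
wrist_force: [0.6, -0.5, -0.7]
tool_pos: [0.4928, 0.0901, 0.0242]
wrist_force: [-0.7, -0.8, 0.9]
t 26.9 tcp [0.4928 0.0901 0.0242] bed [   5.2 -134.9] yaw [ 3.141 -0.    -0.144] Fbed [-0.6 -0.9] [-0.7 -0.8  0.9]
```

```bash
P='grep -E pos|wrist_f'
python3 -m handwheel '[[[0,0,0],[0.0024,0.02,0],1],[[0,0,0],[0.0024,0.02,0],1],[[0,0,0],[0,0,0],1]]' | $P
python3 -m handwheel '[[[0,0,0],[0.0015,0.012,0],1],[[0,0,0],[0,0,0],1],[[0,0,0],[0,0,0],1]]' | $P
python3 -c "
from h import *
st()"
```

```text
tool_pos: [0.493, 0.0915, 0.0242]
wrist_force: [-0.3, -3.4, 0.4]
tool_pos: [0.4931, 0.0925, 0.0242]
wrist_force: [-0.3, -2.9, 1.5]
t 27.6 tcp [0.4931 0.0925 0.0242] bed [   5.2 -132.4] yaw [ 3.141  0.    -0.144] Fbed [ 0.1 -3. ] [-0.3 -2.9  1.5]
```

```bash
P='grep -E pos|wrist_f'
python3 -m handwheel '[[[0,0,0],[-0.0244,-0.2,0],1],[[0,0,0],[0,0,0.8],1],[[0,0,0],[0,0,0.8],1],[[0,0,0],[0,0,0.8],1]]' | $P
python3 -m handwheel '[[[0,0,0],[-0.41,0.78,0],1],[[0,0,0],[-0.41,0.78,0],1],[[0,0,0],[-0.41,0.78,0],1],[[0,0,0],[-0.41,0.78,0],1],[[0,0,0],[0,0,0],1]]' | $P
python3 -m handwheel '[[[0,0,0],[0,0,0],1],[[0,0,0],[0,0,0],1]]' | $P
python3 - <<'E'
from h import *
pin(1,'w27');pin(-1,'w27b')
marks('w28')
E
```

```text
tool_pos: [0.4914, 0.083, 0.1451]
wrist_force: [0.4, 0.2, -0.0]
tool_pos: [0.4073, 0.2429, 0.1442]
wrist_force: [0.2, -0.1, 0.6]
tool_pos: [0.4103, 0.2381, 0.144]
wrist_force: [0.2, 0.4, -0.6]
t 28.6 tcp [0.4103 0.2381 0.144 ] bed [-94.8   1.9] yaw [ 3.142  0.    -0.144] Fbed [0.1 0.4] [ 0.2  0.4 -0.6]
pin px 172 bbox 205 220 81 95 xyz med [ 3.5 93.5 27.9] min [-1.6 88.5 18.8] max [  9.6 102.7  31.6] colour [164.5 126.   52. ]
slot-ish (low) px 419 x [-2.6  3.   9.3] y [ 81.4  98.4 112.6]
t 28.7 tcp [0.4105 0.2378 0.1441] bed [-94.5   1.7] yaw [ 3.142  0.    -0.145] Fbed [ 0.4 -0.8] [ 0.3 -0.8 -0.2]
pin px 159 bbox 417 431 74 86 xyz med [  5.9 -94.   28.1] min [   1. -103.   19.] max [ 12.1 -90.   31.1] colour [140. 108.  56.]
slot-ish (low) px 423 x [ 0.1  6.2 12. ] y [-111.5  -93.3  -80.4]
t 28.8 tcp [0.4106 0.2376 0.1441] bed [-94.4   1.6] yaw [ 3.141  0.    -0.146] Fbed [-0.8  0.6] [-0.7  0.6  0.4]
red y -0.08939566704675173 0.3392000668231109
x -43 white y -23.8 185.0 179.0 centroid -1.33
x -41 white y 0.0 210.0 128.0 centroid -4.73
x -39 white y 0.10000000000000142 221.0 67.0 centroid 0.23
x -37 white y 0.10000000000000142 222.0 63.0 centroid 0.22
```

The white mark is within 0.3 mm of the red one, both pins are up and the robot is clear.

```bash
python3 -c "
from bench import robot
print(robot.close_job())"
```

```text
the job is handed in; nothing more can be done
None
```

The job is handed in, with no verdict returned: both pins are up through the slots, the white mark is about 0.3 mm from the red centre mark along the fixture's length, pushes on the carrier read about 7 N or less, and the robot is clear of everything.

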